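# Fill the stub case on the bench slide

### The job

Unclamp the aluminium stub case by swinging its clamp lever out, slide the case along its bed until its pointer lines up with the ridge of the brass mark, and swing the lever back to clamp it there. Then swing the dust cover fully aside on its pin so that the whole port is clear, put every short carbon stub lying on the bench into the case through the port, and swing the cover fully home again. Leave the bushing, the angle square and the long new carbon strip where they lie.

Things in the scene. Friction and masses are not known exactly. Their poses are not given: they have to be found in the camera images.
- saddle (a joint): position of the case's saddle along the slide bed, m; grows along the bed's y (roughly to the robot's left), stops at -0.060 and +0.085. It slides against about 12 N of friction and stays where it is left (the lever does not change the friction, but the job wants it unclamped for sliding and clamped afterwards).
- port (a point): centre of the port, the opening in the case's top plate, at the plate's top face, 118 mm above the bench; axes of the case: y along the slide, z up. Port 104 mm (x) by 100 mm (y), plate 6 mm thick; case 150 mm (x) by 144 mm (y) outside with 5 mm walls. The saddle plate below it spans 170 mm in x and y from -166 to +78 mm, its top 82 mm below this point.
- case_floor (a point): centre of the case's inner floor, 76 mm below the port centre. Stubs must not heap up above the top plate's underside (70 mm above this floor) or the cover cannot close: let them down side by side in two columns, long side along the case's x.
- post_top (a point): centre of the top of the upright round steel post, 16 mm diameter and 56 mm tall, fixed to the front tab of the saddle (112 mm to -x of the port centre, 37 mm from the case's wall): grip or push it to slide the case. Top is 92 mm above the bench, saddle around its foot 36 mm above the bench. Axes as port.
- pointer_tip (a point): tip of the steel pointer bar (6 mm wide) that sticks out of the far (+x) side of the saddle, 117 mm to +x of the port centre, 33 mm above the bench; axes as port. It is on the mark when its y in the frame of mark is zero.
- mark: fixed brass index block 34 mm (x) x 30 mm (y) x 26 mm high beside the far side of the bed, with a ridge 4 mm wide and 6 mm high along its x across the middle of its top. Origin: centre of the underside, below the ridge; axes parallel to those of the case.
- lever (a joint): angle of the clamp lever, rad: 0 is clamped (stop), 1.3 is fully swung out, unclamped (stop). It grows anticlockwise seen from above. Light friction (about 1.5 N at the knob); it stays where it is left. Reads clamped below 0.15, unclamped above 1.0.
- lever_pin (a point): point on the vertical pivot axis of the lever, at the top face of the lever arm, at the right (-y) end of the saddle, 35 mm to +x and 130 mm to -y of the port centre. Clamped, the lever arm points along -x of the case.
- lever_knob (a point): centre of the top of the upright round dark knob, 18 mm diameter, at the end of the lever, 80 mm from the pin axis; clamped, its axis is 58 mm from the case's wall; it rises 36 mm above the flat lever arm (16 mm wide). Its top is 98 mm above the bench. It does not spin on the lever: let a firm grip turn with it, or push it.
- cover (a joint): angle of the dust cover, rad: 0 is home over the port (stop), 2.0 is swung fully aside (stop); it grows anticlockwise seen from above. The port is clear from 1.5 up. Light friction (about 1.3 N at the knob), it stays where it is left.
- cover_pin (a point): point on the vertical axis of the cover's single pin, at the top face of the case's top plate, 60 mm to -x and 58 mm to +y of the port centre. The cover is a flat steel plate 130 x 125 mm, 5 mm thick, riding 1 mm above the top plate (its upper face 6 mm above it), and swings level out to the +y side of the case.
- cover_knob (a point): centre of the top of the upright round dark knob, 18 mm diameter, that rises 40 mm above the middle of the cover; 81 mm from the pin axis (at joint value 0: 58 mm to +x and 56 mm to -y of the pin), top 164 mm above the bench. It does not spin on the cover: let a firm grip turn with it, or push it.
- stub1: carbon contact-strip stub: black bar on a thin bright aluminium foot, a plain block 70 mm long (its x) x 26 mm wide (its y) x 22 mm high (its z), 0.11 kg; lies on the bench at the right with its z up. Origin: centre of the underside. Three or four stubs are present; None if absent.
- stub2: carbon contact-strip stub: black bar on a thin bright aluminium foot, a plain block 70 mm long (its x) x 26 mm wide (its y) x 22 mm high (its z), 0.11 kg; lies on the bench at the right with its z up. Origin: centre of the underside. Three or four stubs are present; None if absent.
- stub3: carbon contact-strip stub: black bar on a thin bright aluminium foot, a plain block 70 mm long (its x) x 26 mm wide (its y) x 22 mm high (its z), 0.11 kg; lies on the bench at the right with its z up. Origin: centre of the underside. Three or four stubs are present; None if absent.
- stub4: carbon contact-strip stub: black bar on a thin bright aluminium foot, a plain block 70 mm long (its x) x 26 mm wide (its y) x 22 mm high (its z), 0.11 kg; lies on the bench at the right with its z up. Origin: centre of the underside. Three or four stubs are present; None if absent.
- bushing: bystander: bronze bushing standing on the bench, a ring of 64 mm outside diameter, 50 mm high. Origin: centre of the underside.
- square: bystander: flat steel angle square lying on the bench, dark stock 22 x 110 x 18 mm along its y, bright blade 130 x 26 x 6 mm along its x. Origin: underside, middle of the stock's width, at the stock's end where the blade joins.
- new_strip: bystander: new carbon strip, like the stubs but 200 mm long (x) x 26 x 22 mm; too long for the case. Origin: centre of the underside.

How it is judged:
By the outcome, as a careful person would: the job done as asked, in the order asked, and still so for the second after the job is handed in, with the robot touching nothing.
Of stub1, stub2, stub3, stub4 only 3 to 4 are there at a start; the rules pass over those that are not, and their reading is None.
At some moment in a run one of stub1, stub2, stub3, stub4 may be knocked a few centimetres aside while the robot is not near it.
Once in a run the grip may slacken for a moment while it holds something.
It also fails if it takes over 210 s, if anything falls off the work surface, if the arm or the gripper's body presses on something with over 40 N, if the wrist force passes 120 N, or if a joint passes its speed limit or range.

### The arm

A 6-joint arm with a two-finger parallel gripper is mounted at the origin on the work surface. World frame = base frame: x ahead of the robot, y to its left, z up, the work surface at z = 0. Lengths are in mm, angles in rad, forces in N, time in s.
With the tool pointing down it reaches from about 350 to 800 mm from the base axis. Payload 7.3 kg.
Tool frame: the origin (TCP) lies on the centre line of the jaws, within the pads' length; the fingertips stand 8 mm ahead of it and the grasp point (between the pads) lies 11 mm behind it; z points along the fingers, y is the line along which they close (so a half turn about z gives the same grasp; the last joint's range is limited). The gripper opens to 85 mm and grips with 20 to 120 N. Pads are 22 mm wide; open, the fingers measure 114 mm over their backs; the gripper's body (76 mm by 85 mm) begins 54 mm behind the grasp point. The pads swing forward as they close: fully open they stand 13 mm farther back than shut.
Start: joints at [-1.337, 0.342, 1.524, -0, 1.275, -0.146], TCP at [194.659, -487.6, 216.222] pointing down, gripper open.
Joint ranges: [-2.53, 2.53], [-0.77, 2.02], [0.04, 2.7], [-1, 4.14], [0.28, 2.66], [-3.11, 3.11]. Speed limits (rad/s): [2.57, 2.57, 3.14, 3.14, 3.14, 3.14].

### API

Orientations are given as a unit quaternion [x, y, z, w].
In Python, from bench import ctrl, cams, ticket gives the robot as it stands.
- The arm moves only by the shell command python3 -m handwheel 'ROWS'. ROWS is JSON, a list of rows, each a list of 7 numbers: the closure, from 0 (fully open) to 1 (shut), then the shift along the tool's x, y, z scaled (see below), then the turn, a rotation vector about the tool's x, y, z scaled (see below). In form: [[claw, tx, ty, tz, ax, ay, az], ...]. A call has 1 to 20 rows; each row is the pose to reach, as a shift and turn from the pose commanded when the call began, along the tool's axes at that moment; what a row does not reach only later rows make up. The controller multiplies each number of a shift by 200 mm and each number of a turn by 90 degrees. A row lasts 1/8 s, in which the tool goes at most 62.5 mm and 10.7 degrees, less where a joint would pass 70% of its speed; a pose out of reach is approached as far as the arm can. A call with a number of a shift or a turn outside -1 to 1 is refused whole. A call with a gripper value outside its range is refused whole. The fingers move at their own pace and stop on an object; the grip force is fixed at half the most. Time passes only in rows, so rows that repeat a pose let the fingers close. It gives the time, the measured TCP pose, the force, the opening and the grip force at its end, in the units of the state.
- ctrl.sense(): the state, without advancing time (a new reading comes with each control period).
- cams.camera(name): name is "scene" or "side" or "wrist"; returns the picture (420x560x3 uint8, red, green, blue); there is no depth.
- cams.camera_info(name): a dict with "fovy" (degrees; the focal length in pixels is half the picture's height over the tangent of half this angle, whatever the lens; pixels are square), "cx", "cy" (the principal point, pixels), "xyz" and "attitude" of the camera in the world. Camera axes: x right, y down, z forward; pixel columns grow to the right and rows downward; lengths in mm; the calibration is good to about 2 mm. A picture is of the moment at which its call begins: read the wrist's pose just before it. camera_info takes no time and is no camera call; for the wrist camera it gives the pose at the moment of the call.
- ticket.hand_in(): hands the job in; it is judged then, once.
The state is a dict: "clock": time; "joint_pos": joint angles; "joint_vel": joint speeds; "effort": joint torques, N m; "position": TCP position; "tcp_rot": TCP orientation; "contact_force": force on the tool from outside, world axes, zero at the start; "wrist_torque": the same for the moment, N m; "opening": finger opening in mm; "gripper_force": force on a finger pad.
Only numpy, scipy, OpenCV 4.12 (cv2) and the standard library are available. Lean on these libraries where they do the work, as an engineer would, in place of code of your own. Each camera call takes 0.05 s, during which the arm holds its last target. There are 200 camera calls.

## Working session

There is one attempt and no reset: what is moved stays moved. The work goes in short steps, Python scripts to look and compute and a shell command to move; the robot and the scene stay as the last step left them, time stands still between calls to the robot, and variables do not carry over. Pictures are saved under pics/ and viewed, at most 14 in all, crops included, and the job is handed in when it is done.

```bash
ls; mkdir -p pics; cat > h.py <<'E'
import numpy as np, cv2
from scipy.spatial.transform import Rotation as R
from bench import ctrl, cams, ticket
def info(n):
    i=cams.camera_info(n); f=210/np.tan(np.radians(i['fovy'])/2)
    return i,f
def snap(n,fn=None):
    i,f=info(n); im=np.array(cams.camera(n))
    if fn: cv2.imwrite('pics/'+fn,im[:,:,::-1])
    return im,i,f
def rot(i):
    a=np.array(i['attitude'],float)
    return R.from_quat(a).as_matrix() if a.size==4 else a.reshape(3,3)
def ray(i,f,u,v,z):
    d=rot(i)@np.array([(u-i['cx'])/f,(v-i['cy'])/f,1]); o=np.array(i['xyz'])
    return o+d*(z-o[2])/d[2]
def proj(i,f,p):
    q=rot(i).T@(np.array(p)-np.array(i['xyz'])); return q[:2]/q[2]*f+[i['cx'],i['cy']]
E
python3 - <<'E'
from h import *
print(ctrl.sense())
for n in("scene","side","wrist"):
    im,i,f=snap(n,n+'0.png'); print(n,i,f)
E
```

```text
pics
{'clock': 0.0, 'joint_pos': array([-1.33695499e+00,  3.42729332e-01,  1.52500695e+00, -3.58425416e-06,
        1.27537802e+00, -1.46015650e-01]), 'joint_vel': array([-7.17763667e-04,  1.25484915e-03,  2.79077160e-04,  6.57280863e-04,
       -2.81596651e-05,  6.53426671e-04]), 'effort': array([ 1.57847921e-04, -4.33673573e+01, -2.46010780e+01, -1.61393450e-04,
        7.83508003e-03, -3.04468745e-05]), 'position': array([ 194.57893079, -487.16656808,  215.52605063]), 'tcp_rot': array([ 9.82017354e-01,  1.88789134e-01, -3.51115529e-05, -7.60013050e-04]), 'contact_force': array([0.43406823, 0.18106524, 0.06858519]), 'wrist_torque': array([-0.03103838, -0.00472839, -0.01852851]), 'gripper_force': 0.0, 'opening': 85.49606149487802}
scene {'fovy': 46.34745546971486, 'cx': 271.43227968190695, 'cy': 214.07326441974686, 'xyz': array([1296.94925491,  598.73931977,  735.34395915]), 'attitude': array([ 0.33456644,  0.80589847, -0.44811947, -0.19437567])} 490.58785713610473
side {'fovy': 53.45170246045234, 'cx': 280.1871386164432, 'cy': 210.25825608800037, 'xyz': array([103.6918908 , 448.19021673, 743.52284087]), 'attitude': array([-0.34051301,  0.84522917, -0.38550435,  0.14499979])} 417.0696255586187
wrist {'fovy': 60.80930734635143, 'cx': 283.17645015741596, 'cy': 214.15505270411992, 'xyz': array([ 270.08055904, -458.77385024,  373.10889074]), 'attitude': array([ 0.81700229, -0.55368281, -0.09110578,  0.13282448])} 357.86973436665073
```

View pics/scene0.png

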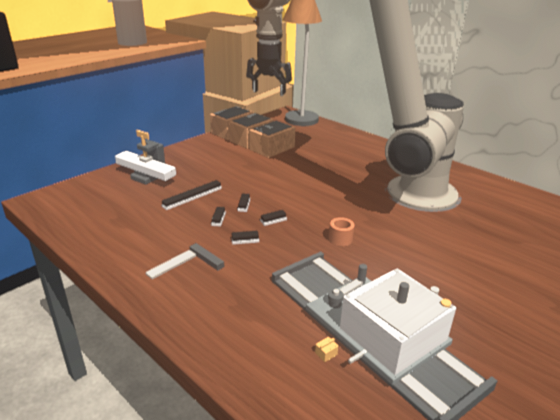

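View pics/side0.png

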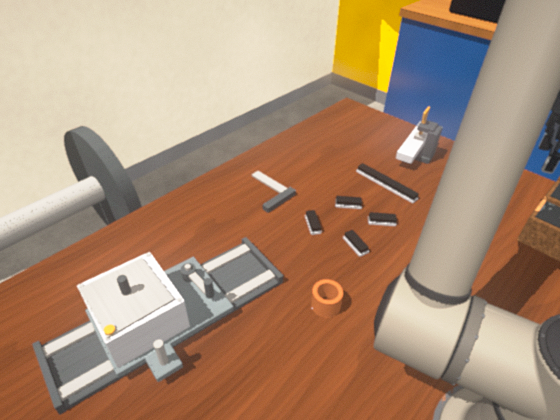

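View pics/wrist0.png

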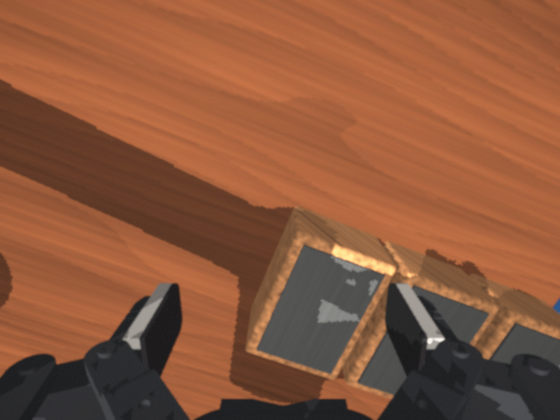

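Four stubs are visible: scene (218,215), (244,202), (274,217) and (245,237). The cover is home, and the lever lies beside the case at scene (350,285). Next I zoom in on the case in both views.

```bash
python3 - <<'E'
import cv2
a=cv2.imread('pics/scene0.png')[240:410,260:500]; cv2.imwrite('pics/ca.png',cv2.resize(a,None,fx=3.33,fy=3.33,interpolation=cv2.INTER_CUBIC))
a=cv2.imread('pics/side0.png')[235:410,30:290]; cv2.imwrite('pics/cb.png',cv2.resize(a,None,fx=3,fy=3,interpolation=cv2.INTER_CUBIC))
E
```

```text
(no output)
```

View pics/ca.png

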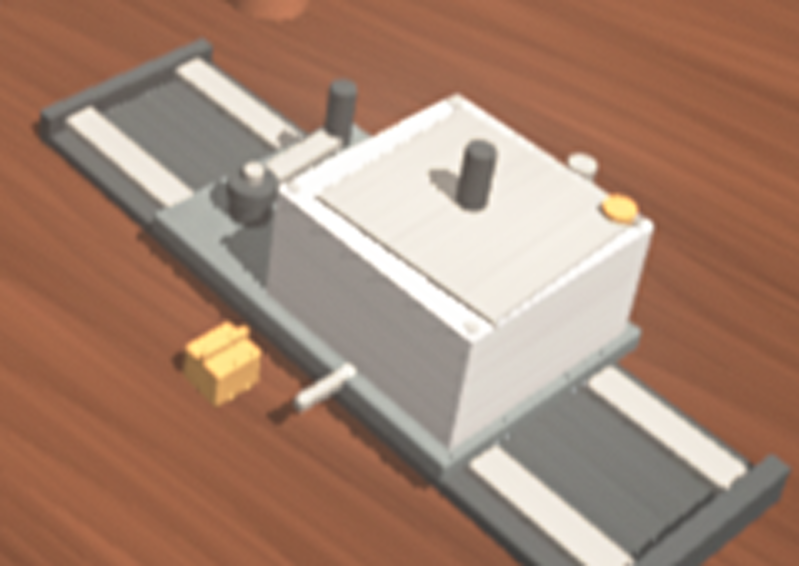

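View pics/cb.png

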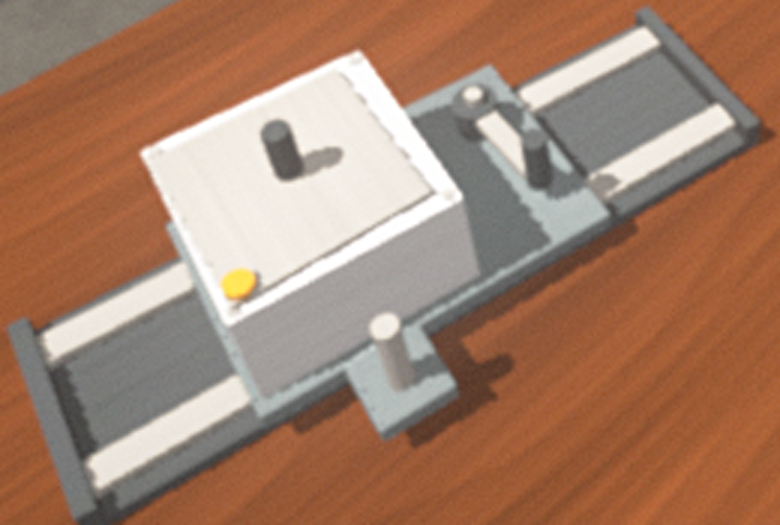

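Both crops are clear. The case top corners, cover knob, lever knob, post, pointer and brass ridge are all identifiable, so I compute positions from them.

```bash
cat > m.py <<'E'
from h import *
I={n:info(n) for n in("scene","side")}
A={'cknob':(481,147,164),'lknob':(342,87,98),'post':(582,162,92),'c--':(457,97,118),'c-+':(652,226,118),'c++':(470,340,118),'c+-':(283,185,118),'ptr':(300,402,33),'r+':(192,358,32),'r-':(245,330,32)}
B={'cknob':(276,127,164),'lknob':(536,135,98),'post':(386,325,92),'c--':(465,200,118),'c-+':(232,320,118),'c++':(148,153,118),'c+-':(358,55,118)}
P={}
for k,(u,v,z) in A.items(): P[k]=[ray(*I['scene'],260+u/3.33,240+v/3.33,z)]
for k,(u,v,z) in B.items(): P[k].append(ray(*I['side'],30+u/3,235+v/3,z))
for k in P: print(k,*[np.round(p,1) for p in P[k]])
c=np.mean([np.mean(P[k],0) for k in('c--','c-+','c++','c+-')],0)
m=lambda k:np.mean(P[k],0)
dx=m('c++')+m('c+-')-m('c-+')-m('c--'); dy=m('c++')-m('c+-')+m('c-+')-m('c--')
print(c,np.linalg.norm(dx)/2,np.linalg.norm(dy)/2,np.arctan2(dx[1],dx[0]),np.arctan2(-dy[0],dy[1]))
E
python3 m.py
python3 - <<'E'
from h import *
im,i,f=snap('scene'); jm,j,g=snap('side')
for im,i,f,roi in((im,i,f,(190,180,300,250)),(jm,j,g,(290,180,410,270))):
    x0,y0,x1,y1=roi
    s=im[y0:y1,x0:x1].astype(int); m=((s.max(2)<75)&(s[:,:,0]-s[:,:,2]<25)).astype('u1')
    n,l,st,ce=cv2.connectedComponentsWithStats(m)
    for k in range(1,n):
        if st[k,4]>30:
            cs=cv2.findContours((l==k).astype('u1'),0,2)[0]
            r=cv2.minAreaRect(np.vstack(cs)); bx=cv2.boxPoints(r)+[x0,y0]
            w=np.array([ray(i,f,*p,22) for p in bx]); e=w[1]-w[0]; e2=w[2]-w[1]
            if np.linalg.norm(e2)>np.linalg.norm(e): e,e2=e2,e
            print(st[k,4],np.round(ray(i,f,*(ce[k]+[x0,y0]),20),1),np.linalg.norm(e).round(),np.linalg.norm(e2).round(),np.arctan2(e[1],e[0])%np.pi)
E
```

```text
cknob [627.5 290.9 164. ] [624.7 289.  164. ]
lknob [561.5 160.7  98. ] [557.3 156.7  98. ]
post [511.6 303.1  92. ] [514.8 302.5  92. ]
c-- [542.3 230.1 118. ] [535.  227.3 118. ]
c-+ [565.4 369.8 118. ] [561.9 365.4 118. ]
c++ [711.7 344.2 118. ] [704.1 342.3 118. ]
c+- [684.1 204.4 118. ] [682.  205.4 118. ]
ptr [738.7 267.4  33. ]
r+ [755.6 203.7  32. ]
r- [716.9 211.6  32. ]
[623.30836761 286.11212674 118.        ] 146.3359028394111 140.81465729954937 -0.16516765529864907 -0.17808084584593778
73 [ 498.4 -454.5   20. ] 113.0 20.0 0.014919579563982932
42 [ 464.9 -318.4   20. ] 75.0 22.0 0.665113658493441
39 [ 572.2 -304.3   20. ] 71.0 25.0 0.4507155185693663
71 [ 465.  -199.1   20. ] 68.0 26.0 2.767553873635766
70 [ 587.8 -180.    20. ] 65.0 13.0 2.5153245671564006
107 [ 490.1 -459.7   20. ] 100.0 29.0 3.062681680552682
100 [ 554.4 -314.6   20. ] 63.0 26.0 0.6739382664461528
127 [ 450.4 -322.7   20. ] 66.0 26.0 0.6766229009062119
31 [ 553.  -171.1   20. ] 22.0 20.0 2.2590515314847575
114 [ 447.3 -202.4   20. ] 73.0 25.0 2.8022314521276983
```

```bash
cat >> h.py <<'E'
def yaw_quat(y): return R.from_euler('z',y)*R.from_euler('x',np.pi)
def go(p,yaw=None):
    """print units for a call from the present (measured) pose"""
    s=ctrl.sense(); T=R.from_quat(s['tcp_rot'])
    t=T.inv().apply(np.array(p)-s['position'])/200
    Y=np.arctan2(*T.apply([1,0,0])[1::-1])
    a=(T.inv()*yaw_quat(Y if yaw is None else yaw)).as_rotvec()/(np.pi/2)
    print('t',t.round(4),'a',a.round(4),'yaw',Y.round(4),'rows>=',round(max(np.linalg.norm(t)*200/62.5,np.linalg.norm(a)*90/10.7),1))
def st():
    s=ctrl.sense(); Y=np.arctan2(*R.from_quat(s['tcp_rot']).apply([1,0,0])[1::-1])
    print(round(s['clock'],2),s['position'].round(1),'yaw',Y.round(4),'q',s['joint_pos'].round(2),'F',s['contact_force'].round(1),'op',s['opening'].round(1),s['gripper_force'].round(1))
E
python3 - <<'E'
from h import *
i,f=info('wrist'); s=ctrl.sense(); T=R.from_quat(s['tcp_rot'])
print((T.inv().apply(i['xyz']-s['position'])).round(1)); print((T.inv().as_matrix()@rot(i)).round(3))
print(ray(i,f,280,210,0))
go((390,-300,330),0.0)
E
```

```text
[  80.7    1.4 -157.5]
[[-0.001 -0.948 -0.318]
 [ 1.    -0.    -0.001]
 [ 0.    -0.318  0.948]]
[ 156.77636987 -499.85383132    0.        ]
t [ 1.2548 -0.5085 -0.5701] a [-0.0004  0.      0.2418] yaw 0.3798 rows>= 4.7
```

```bash
python3 -m handwheel '[[0,0.3,-0.1,-0.2,0,0,0],[0,0.6,-0.2,-0.4,0,0,0.1],[0,0.9,-0.3,-0.5,0,0,0.2],[0,1,-0.4,-0.57,0,0,0.24],[0,1,-0.4,-0.57,0,0,0.24],[0,1,-0.4,-0.57,0,0,0.24]]'; python3 -c "
from h import *
st();go((500,-250,330),0.0)"
```

```text
clock: 1.0
position: [350.6, -339.1, 329.8]
tcp_rot: [1.0, 0.002, -0.0, -0.0]
contact_force: [-0.0, 0.2, 0.6]
opening: 85.5
gripper_force: 0.0Traceback (most recent call last):
  File "<string>", line 3, in <module>
    st();go((500,-250,330),0.0)
    ~~^^
  File "h.py", line 29, in st
    print(round(s['clock'],2),s['position'].round(1),'yaw',Y.round(4),'q',s['joint_pos'].round(2),'F',s['contact_force'].round(1),'op',s['opening'].round(1),s['gripper_force'].round(1))
                                                                                                                                       ^^^^^^^^^^^^^^^^^^
AttributeError: 'float' object has no attribute 'round'
```

```bash
sed -i "s/s\['opening'\].round(1),s\['gripper_force'\].round(1)/round(s['opening'],1),round(s['gripper_force'],1)/" h.py
python3 -m handwheel '[[0,0.25,-0.15,0,0,0,0],[0,0.5,-0.3,0,0,0,0],[0,0.75,-0.45,0,0,0,0],[0,0.75,-0.45,0,0,0,0],[0,0.75,-0.45,0,0,0,0]]'; cat > stubs.py <<'E'
from h import *
import sys
def stubs(fn=None,h=22):
    im,i,f=snap('wrist',fn)
    s=im.astype(int); m=((s.max(2)<85)&(s[:,:,0]-s[:,:,2]<30)).astype('u1'); m[300:]=0
    m=cv2.morphologyEx(m,cv2.MORPH_OPEN,np.ones((3,3)))
    n,l,stt,ce=cv2.connectedComponentsWithStats(m)
    for k in range(1,n):
        if stt[k,4]>200:
            r=cv2.minAreaRect(np.vstack(cv2.findContours((l==k).astype('u1'),0,2)[0])); bx=cv2.boxPoints(r)
            w=np.array([ray(i,f,*p,h) for p in bx]); e=w[1]-w[0]; e2=w[2]-w[1]
            if np.linalg.norm(e2)>np.linalg.norm(e): e,e2=e2,e
            a=np.arctan2(e[1],e[0]); a=(a+np.pi/2)%np.pi-np.pi/2
            print(np.round(ce[k]),stt[k,4],ray(i,f,*r[0],h).round(1),np.linalg.norm(e).round(1),np.linalg.norm(e2).round(1),'ang',a.round(3))
if __name__=='__main__': st(); stubs(sys.argv[1] if len(sys.argv)>1 else None)
E
python3 stubs.py w1.png; python3 -c "
from h import *
go((590,230,330),-0.172)"
```

```text
clock: 1.62
position: [499.6, -249.8, 329.1]
tcp_rot: [1.0, 0.001, -0.001, -0.0]
contact_force: [0.8, 0.4, 1.0]
opening: 85.4
gripper_force: 0.0
1.62 [ 499.6 -249.8  329.1] yaw 0.0017 q [-0.6   0.35  1.2  -0.    1.59  0.97] F [0.8 0.4 1. ] op 85.4 0.0
[94. 94.] 1205 [578.2 -17.9  22. ] 146.2 11.7 ang -0.162
[459. 127.] 3331 [ 539.2 -473.8   22. ] 198.4 26.7 ang -0.06
[239.  97.] 1082 [ 576.  -195.8   22. ] 67.8 23.1 ang -0.643
[341. 113.] 1047 [ 557.9 -324.    22. ] 68.9 23.3 ang 0.67
[255. 193.] 843 [ 453.9 -212.8   22. ] 68.8 23.2 ang -0.341
[342. 193.] 842 [ 454.4 -330.2   22. ] 69.0 22.7 ang 0.675
t [ 0.4552 -2.3999 -0.0024] a [-1.000e-04  1.000e-03  1.101e-01] yaw 0.0009 rows>= 7.8
```

View pics/w1.png

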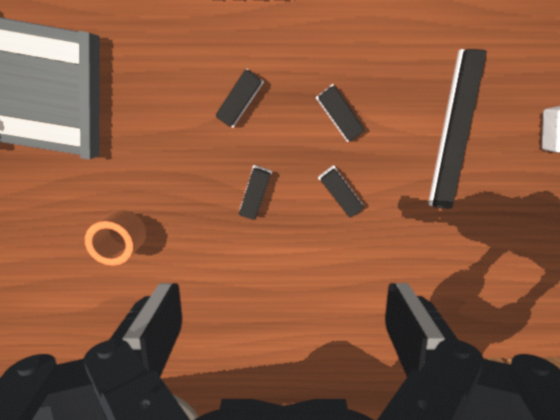

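Four stubs are cleanly measured: (576,-196), (558,-324), (454,-213) and (454,-330). The new strip lies at pixel (459,127) and the bushing at (110,243). Now I move over the case.

```bash
python3 -m handwheel '[[0,0.05,-0.25,0,0,0,0],[0,0.1,-0.5,0,0,0,0],[0,0.15,-0.75,0,0,0,0],[0,0.2,-1,0,0,0,0]]' >/dev/null; python3 -m handwheel '[[0,0.05,-0.25,0,0,0,0],[0,0.1,-0.5,0,0,0,0],[0,0.15,-0.75,0,0,0,0],[0,0.2,-1,0,0,0,0]]'>/dev/null;  python3 -m handwheel '[[0,0.05,-0.2,0,0,0,0.05],[0,0.05,-0.4,0,0,0,0.11],[0,0.05,-0.4,0,0,0,0.11],[0,0.05,-0.4,0,0,0,0.11],[0,0.05,-0.4,0,0,0,0.11]]'; python3 - <<'E'
from h import *
st(); im,i,f=snap('wrist','w2.png'); cv2.imwrite('pics/w2b.png',cv2.resize(im[:300,:,::-1],None,fx=1.42,fy=1.42,interpolation=cv2.INTER_CUBIC))
E
```

```text
clock: 3.3
position: [589.4, 229.6, 330.5]
tcp_rot: [0.996, -0.086, 0.0, 0.0]
contact_force: [-1.0, -0.3, -0.5]
opening: 85.6
gripper_force: 0.0
3.3 [589.4 229.6 330.5] yaw -0.172 q [ 0.25  0.51  0.96 -0.    1.68  1.99] F [-1.  -0.3 -0.5] op 85.6 0.0
```

View pics/w2b.png

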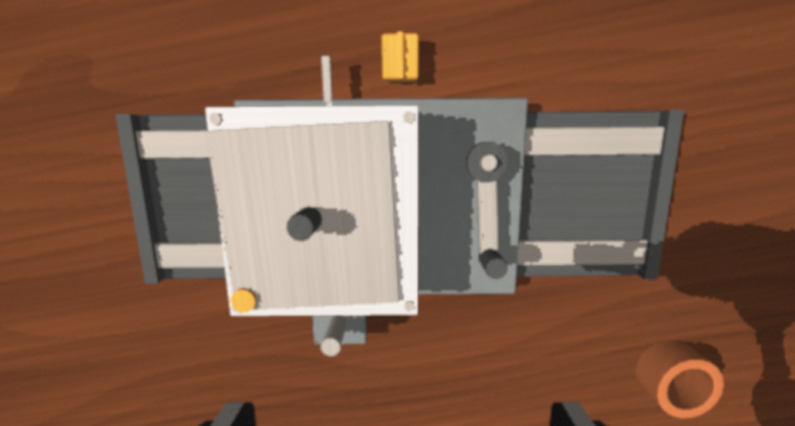

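```bash
cat > m2.py <<'E'
from h import *
i,f=info('wrist')
A={'c++':(207,108,118),'c+-':(417,107,118),'c-+':(231,315,118),'c--':(416,314,118),'cknob':(300,228,164),'post':(331,347,92),'lknob':(496,267,98),'lpin':(488,162,72),'ptr':(325,57,33),'r+':(402,33,32),'r-':(400,80,32),'cpin':(243,300,126),'cvr a':(212,130,124),'cvr b':(391,122,124),'cvr c':(398,300,124)}
P={k:ray(i,f,u/1.42,v/1.42,z) for k,(u,v,z) in A.items()}
for k,p in P.items(): print(k,p.round(1))
c=sum(P[k] for k in('c--','c-+','c++','c+-'))/4
dx=P['c++']+P['c+-']-P['c-+']-P['c--']; dy=P['c++']-P['c+-']+P['c-+']-P['c--']
print(c,np.linalg.norm(dx)/2,np.linalg.norm(dy)/2,np.arctan2(dx[1],dx[0]),np.arctan2(-dy[0],dy[1]))
Rz=R.from_euler('z',-0.172).as_matrix()
for k,p in P.items(): print(k,(Rz.T@(p-c)).round(1))
E
python3 m2.py
```

```text
c++ [708.5 342.2 118. ]
c+- [684.7 201.4 118. ]
c-+ [561.1 367.5 118. ]
c-- [537.4 226.4 118. ]
cknob [624.3 288.5 164. ]
post [511.2 302.9  92. ]
lknob [558.4 158.3  98. ]
lpin [637.  151.1  72. ]
ptr [738.4 265.9  33. ]
r+ [745.  201.2  32. ]
r- [711.1 208.8  32. ]
cpin [573.5 352.  126. ]
cvr a [693.9 340.8 124. ]
cvr b [678.1 220.4 124. ]
cvr c [552.9 237.7 124. ]
[622.94745968 284.34737841 118.        ] 149.45895897592084 142.9677052525843 -0.16922996313122338 -0.16720397031823203
c++ [74.4 71.6  0. ]
c+- [ 75.  -71.2   0. ]
c-+ [-75.1  71.4   0. ]
c-- [-74.3 -71.8   0. ]
cknob [ 0.6  4.3 46. ]
post [-113.2   -0.9  -26. ]
lknob [ -42.1 -135.2  -20. ]
lpin [  36.6 -128.9  -46. ]
ptr [116.9   1.5 -85. ]
r+ [134.5 -61.  -86. ]
r- [ 99.8 -59.3 -86. ]
cpin [-60.3  58.2   8. ]
cvr a [60.2 67.8  6. ]
cvr b [ 65.3 -53.6   6. ]
cvr c [-61.  -57.9   6. ]
```

```bash
python3 -c "
from h import *
go((558.4,158.3,160),-0.105)"
```

```text
t [-0.092   0.3787  0.8526] a [ 0.0001 -0.0003 -0.0426] yaw -0.1719 rows>= 3.0
```

```bash
python3 -m handwheel '[[0.5,-0.05,0.2,0.3,0,0,-0.02],[0.5,-0.092,0.379,0.55,0,0,-0.0426],[0.5,-0.092,0.379,0.8526,0,0,-0.0426],[0.5,-0.092,0.379,0.8526,0,0,-0.0426],[0.5,-0.092,0.379,0.8526,0,0,-0.0426]]'; python3 -c "
from h import *
st();go((558.4,158.3,76),-0.105)"
```

```text
clock: 3.98
position: [559.5, 159.9, 161.4]
tcp_rot: [0.999, -0.052, 0.001, -0.0]
contact_force: [0.8, -0.0, -0.1]
opening: 42.3
gripper_force: 0.0
3.98 [559.5 159.9 161.4] yaw -0.1034 q [ 0.15  0.49  1.45 -0.    1.2   1.82] F [ 0.8 -0.  -0.1] op 42.3 0.0
t [-0.0055  0.0089  0.4272] a [-0.0004 -0.0015  0.001 ] yaw -0.1034 rows>= 1.4
```

```bash
python3 -m handwheel '[[0.5,-0.0055,0.009,0.2,0,0,0],[0.5,-0.0055,0.009,0.42,0,0,0],[0.72,-0.0055,0.009,0.425,0,0,0],[0.73,-0.0055,0.009,0.425,0,0,0],[0.73,-0.0055,0.009,0.425,0,0,0]]' ; python3 -m handwheel '[[0.73,0.0065,0.0716,0,0,0,-0.1146],[0.73,0.0256,0.1409,0,0,0,-0.2292],[0.73,0.0569,0.2057,0,0,0,-0.3438],[0.73,0.0993,0.2638,0,0,0,-0.4584],[0.73,0.1514,0.3133,0,0,0,-0.573],[0.73,0.2115,0.3528,0,0,0,-0.6875],[0.73,0.2777,0.3808,0,0,0,-0.802],[0.73,0.2853,0.3832,0,0,0,-0.815],[0.73,0.2853,0.3832,0,0,0,-0.815]]'; python3 -c "
from h import *
st();"
```

```text
clock: 4.6
position: [558.7, 158.7, 77.3]
tcp_rot: [0.999, -0.051, 0.002, -0.0]
contact_force: [-0.4, -0.3, 0.6]
opening: 22.8
gripper_force: 0.0
clock: 5.72
position: [605.5, 76.8, 76.2]
tcp_rot: [0.832, 0.555, 0.0, -0.0]
contact_force: [-3.8, 3.0, 3.0]
opening: 23.0
gripper_force: 2.3
5.72 [605.5  76.8  76.2] yaw 1.1765 q [0.   0.63 1.46 0.   1.06 0.39] F [-3.8  3.   3. ] op 23.0 2.3
```

```bash
python3 -m handwheel '[[0.6,0,0,-0.2,0,0,0],[0.5,0,0,-0.5,0,0,0],[0.5,0,0,-0.5,0,0,0]]' ; python3 -c "
from h import *
st();go((512,303,176),-0.168);go((512,303,69),-0.168)"
```

```text
clock: 6.1
position: [609.3, 76.1, 181.7]
tcp_rot: [0.832, 0.555, 0.005, 0.004]
contact_force: [-0.5, -0.9, -0.5]
opening: 42.5
gripper_force: 0.0
6.1 [609.3  76.1 181.7] yaw 1.1764 q [-0.    0.52  1.33 -0.    1.27  0.39] F [-0.5 -0.9 -0.5] op 42.5 0.0
t [ 0.8601 -0.8852  0.0215] a [ 0.0046 -0.0079  0.8558] yaw 1.1764 rows>= 7.2
t [ 0.8576 -0.8919  0.5564] a [ 0.0046 -0.0079  0.8558] yaw 1.1764 rows>= 7.2
```

```bash
python3 -m handwheel '[[0.5,0.1,-0.1,0,0,0,0.1],[0.5,0.22,-0.23,0,0,0,0.21],[0.5,0.34,-0.36,0,0,0,0.32],[0.5,0.46,-0.48,0,0,0,0.43],[0.5,0.58,-0.6,0,0,0,0.54],[0.5,0.7,-0.72,0,0,0,0.65],[0.5,0.8,-0.83,0,0,0,0.76],[0.5,0.86,-0.885,0.02,0.0,-0.0,0.856],[0.5,0.86,-0.885,0.02,0,0,0.856],[0.5,0.86,-0.885,0.02,0,0,0.856],[0.5,0.86,-0.885,0.02,0,0,0.856]]' ; python3 -c "
from h import *
st();go((512,303,69),-0.168)
im,i,f=snap('side','s2.png')
cv2.imwrite('pics/s2b.png',cv2.resize(im[200:400,30:300,::-1],None,fx=2.5,fy=2.5))"
```

```text
clock: 7.48
position: [508.8, 302.1, 170.8]
tcp_rot: [0.997, -0.083, 0.0, 0.0]
contact_force: [-0.7, -0.1, 0.8]
opening: 43.0
gripper_force: 0.0
7.47 [508.8 302.1 170.8] yaw -0.1671 q [ 0.41  0.5   1.4  -0.    1.24  2.14] F [-0.7 -0.1  0.8] op 43.0 0.0
t [ 0.0148 -0.0072  0.5091] a [ 0.     -0.0003  0.0006] yaw -0.1671 rows>= 1.6
```

View pics/s2b.png

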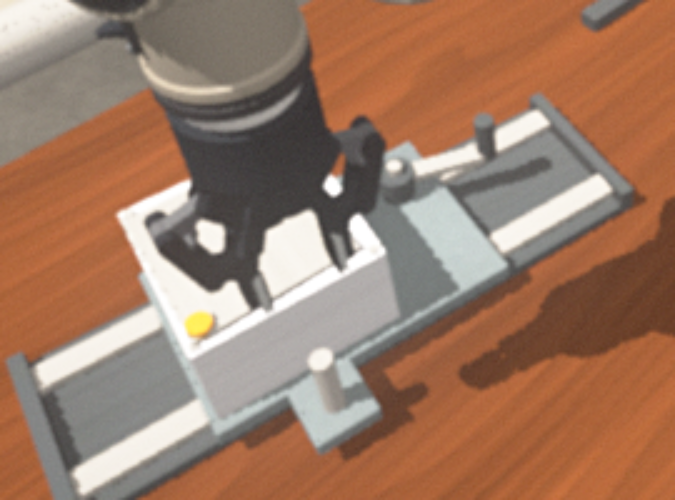

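The lever is fully out and the gripper is above the post. Next I descend, grip the post and slide the case.

```bash
python3 -m handwheel '[[0.5,0.015,-0.007,0.25,0,0,0],[0.5,0.015,-0.007,0.509,0,0,0],[0.6,0.015,-0.007,0.509,0,0,0],[1,0.015,-0.007,0.509,0,0,0],[1,0.015,-0.007,0.509,0,0,0],[1,0.015,-0.007,0.509,0,0,0],[1,0.015,-0.007,0.509,0,0,0]]'; python3 -c "
from h import *
st()"; python3 -m handwheel '[[1,0,0.05,0,0,0,0],[1,0,0.1,0,0,0,0],[1,0,0.15,0,0,0,0],[1,0,0.2,0,0,0,0],[1,0,0.25,0,0,0,0],[1,0,0.29,0,0,0,0],[1,0,0.29,0,0,0,0],[1,0,0.29,0,0,0,0]]';python3 -c "
from h import *
st();im,i,f=snap('scene','c3.png')
cv2.imwrite('pics/c3b.png',cv2.resize(im[300:390,270:400,::-1],None,fx=6,fy=6,interpolation=cv2.INTER_CUBIC))"
```

```text
clock: 8.4
position: [512.9, 304.4, 71.0]
tcp_rot: [0.996, -0.084, 0.002, -0.001]
contact_force: [0.3, 0.8, 7.1]
opening: 11.4
gripper_force: 59.4
8.4 [512.9 304.4  71. ] yaw -0.1673 q [ 0.41  0.61  1.51 -0.    1.02  2.15] F [0.3 0.8 7.1] op 11.4 59.4
clock: 9.4
position: [503.7, 248.4, 71.0]
tcp_rot: [0.996, -0.084, 0.003, -0.002]
contact_force: [1.9, 6.5, 5.5]
opening: 11.8
gripper_force: 59.7
9.4 [503.7 248.4  71. ] yaw -0.1676 q [0.32 0.56 1.62 0.   0.96 2.06] F [1.9 6.5 5.5] op 11.8 59.7
```

View pics/c3b.png

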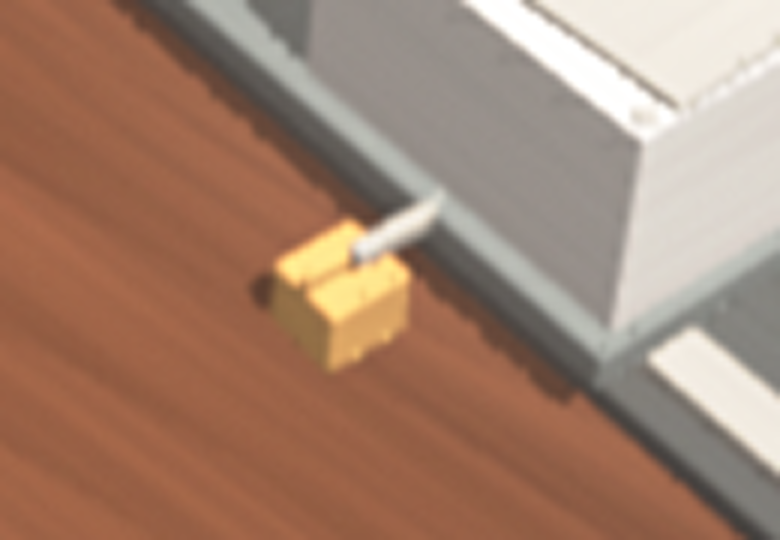

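The case followed: the pointer tip at crop (355,250) is nearly over the block. I nudge 3 mm more, release, and check from above.

```bash
python3 -m handwheel '[[1,0,0.008,0,0,0,0],[1,0,0.016,0,0,0,0],[1,0,0.016,0,0,0,0],[1,0,0.016,0,0,0,0]]'; python3 -m handwheel '[[0.6,0,0,0,0,0,0],[0.5,0,0,0,0,0,0],[0.5,0,0,-0.25,0,0,0],[0.5,0,0,-0.5,0,0,0],[0.5,0.2,0.1,-0.7,0,0,0],[0.5,0.4,0.1,-0.7,0,0,0],[0.5,0.4,0.1,-0.7,0,0,0],[0.5,0.4,0.1,-0.7,0,0,0]]';python3 -c "
from h import *
st();im,i,f=snap('wrist','w4.png')
for p in ((735,207,32),(729,205,33)): print(proj(i,f,p))
cv2.imwrite('pics/w4b.png',cv2.resize(im[0:250,150:450,::-1],None,fx=2.4,fy=2.4,interpolation=cv2.INTER_CUBIC))"
```

```text
clock: 9.95
position: [503.3, 246.2, 71.0]
tcp_rot: [0.996, -0.084, 0.003, -0.003]
contact_force: [1.7, 11.0, 4.3]
opening: 11.6
gripper_force: 59.6
clock: 10.95
position: [575.8, 210.2, 208.0]
tcp_rot: [0.996, -0.084, -0.001, 0.0]
contact_force: [0.5, -0.3, 0.3]
opening: 42.8
gripper_force: 0.0
10.95 [575.8 210.2 208. ] yaw -0.1678 q [ 0.22  0.51  1.28 -0.    1.36  1.96] F [ 0.5 -0.3  0.3] op 42.8 0.0
[252.06305189  -4.90299764]
[255.79764556   2.5923098 ]
```

View pics/w4b.png

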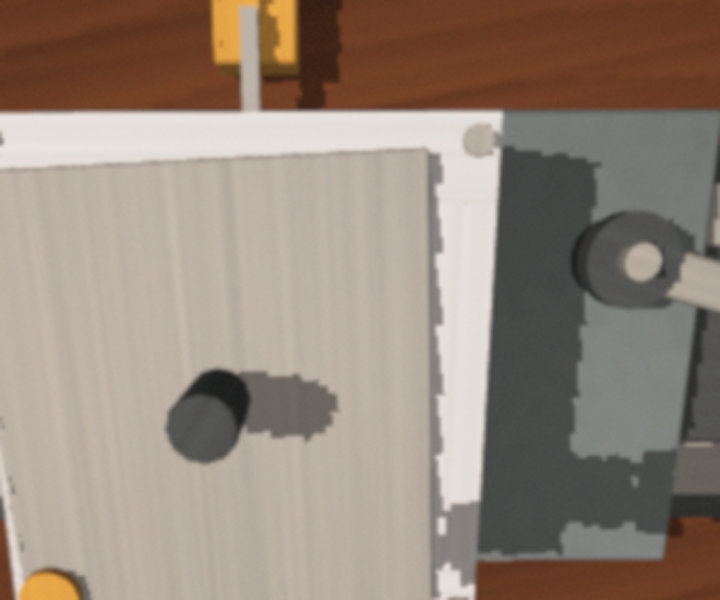

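The pointer at crop x≈250 is slightly left of the block's centre at 255, but the block is cut off at the top edge. I move forward for a fuller view.

```bash
python3 -m handwheel '[[0.5,0.25,0,-0.1,0,0,0],[0.5,0.45,0,-0.1,0,0,0],[0.5,0.45,0,-0.1,0,0,0],[0.5,0.45,0,-0.1,0,0,0]]';python3 -c "
from h import *
st();im,i,f=snap('wrist','w5.png')
u,v=map(int,proj(i,f,(735,207,32))); print(u,v,i['xyz'])
u0,v0=max(u-50,0),max(v-40,0); print(u0,v0)
cv2.imwrite('pics/w5b.png',cv2.resize(im[v0:v0+90,u0:u0+100,::-1],None,fx=6,fy=6,interpolation=cv2.INTER_CUBIC))"
```

```text
clock: 11.5
position: [664.3, 196.0, 228.4]
tcp_rot: [0.997, -0.083, -0.001, 0.0]
contact_force: [-0.8, -0.1, -0.2]
opening: 42.7
gripper_force: 0.0
11.5 [664.3 196.  228.4] yaw -0.1667 q [0.18 0.66 0.95 0.   1.53 1.91] F [-0.8 -0.1 -0.2] op 42.7 0.0
257 108 [744.75388807 180.68242418 385.70398103]
207 68
```

View pics/w5b.png

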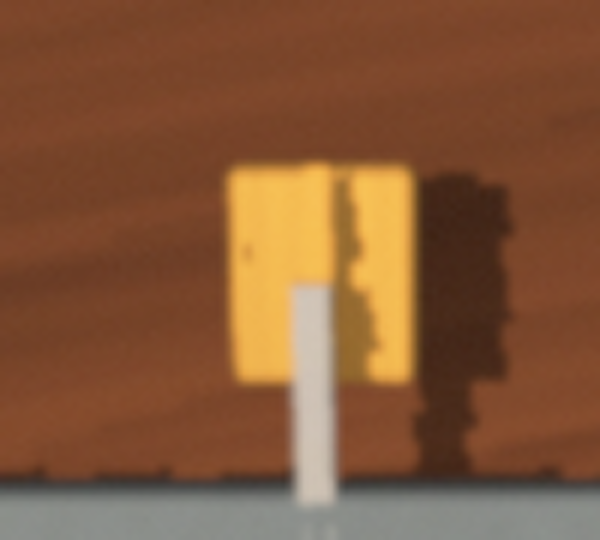

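```bash
cat > mk.py <<'E'
from h import *
import sys
im=cv2.imread('pics/'+sys.argv[1])[:,:,::-1]; i,f=info('wrist')
u,v=proj(i,f,(735,207,32)).astype(int)
s=im.astype(int); Y=(s[:,:,0]-s[:,:,2]>90)&(s[:,:,0]>100)&(s[:,:,1]>85); G=(abs(s[:,:,0]-s[:,:,2])<45)&(s.min(2)>120)
Rz=R.from_euler('z',-0.168).as_matrix()
for r in range(v-15,v+18,3):
    y=np.where(Y[r,u-40:u+40])[0]+u-40; g=np.where(G[r,u-40:u+40])[0]+u-40
    o=[]
    for c,z in((y,26),(g,33)):
        o+=([round((Rz.T@ray(i,f,e,r,z))[1],1) for e in (c.min()-.5,c.max()+.5)] if len(c)>2 else [None]*2)
    print(r,o,[(o[0]+o[1])/2 if o[0] else None,(o[2]+o[3])/2 if o[2] else None])
E
python3 mk.py w5.png
```

```text
93 [None, None, None, None] [None, None]
96 [np.float64(339.8), np.float64(310.2), None, None] [np.float64(325.0), None]
99 [np.float64(340.8), np.float64(310.2), None, None] [np.float64(325.5), None]
102 [np.float64(340.9), np.float64(310.2), None, None] [np.float64(325.54999999999995), None]
105 [np.float64(341.0), np.float64(310.2), None, None] [np.float64(325.6), None]
108 [np.float64(340.2), np.float64(310.2), None, None] [np.float64(325.2), None]
111 [np.float64(340.2), np.float64(310.2), None, None] [np.float64(325.2), None]
114 [np.float64(340.3), np.float64(310.3), None, None] [np.float64(325.3), None]
117 [np.float64(340.4), np.float64(310.3), np.float64(328.3), np.float64(323.5)] [np.float64(325.35), np.float64(325.9)]
120 [np.float64(340.5), np.float64(310.3), np.float64(328.3), np.float64(323.5)] [np.float64(325.4), np.float64(325.9)]
123 [np.float64(340.6), np.float64(310.3), np.float64(328.4), np.float64(323.6)] [np.float64(325.45000000000005), np.float64(326.0)]
```

```bash
python3 - <<'E'
from h import *
im=cv2.imread('pics/w5.png'); i,f=info('wrist'); Rz=R.from_euler('z',-0.168).as_matrix()
for r in (104,118,122,126,134,140): print(r,im[r,244:279,0].tolist())
for u in (255.5,262): print(u,(Rz.T@ray(i,f,u,122,33))[1])
E
```

```text
104 [46, 62, 76, 81, 81, 82, 82, 82, 85, 83, 81, 82, 82, 83, 84, 84, 83, 76, 60, 50, 50, 53, 66, 81, 84, 82, 82, 82, 84, 83, 76, 59, 38, 27, 24]
118 [46, 58, 75, 80, 80, 80, 79, 82, 82, 83, 94, 134, 172, 183, 183, 182, 177, 152, 99, 56, 48, 47, 49, 53, 64, 78, 82, 83, 82, 83, 74, 57, 40, 28, 25]
122 [46, 57, 72, 79, 80, 80, 80, 82, 82, 82, 93, 134, 173, 183, 183, 183, 177, 153, 101, 57, 47, 48, 47, 49, 52, 65, 79, 80, 83, 82, 75, 57, 38, 28, 25]
126 [47, 55, 67, 76, 80, 80, 79, 79, 81, 81, 92, 128, 167, 180, 181, 181, 177, 158, 113, 64, 46, 46, 47, 49, 55, 63, 72, 78, 81, 81, 74, 57, 38, 26, 23]
134 [42, 43, 41, 43, 42, 42, 42, 42, 42, 44, 58, 104, 152, 176, 181, 182, 178, 160, 117, 67, 47, 45, 44, 44, 44, 45, 43, 45, 46, 43, 45, 43, 40, 33, 26]
140 [46, 43, 43, 42, 43, 44, 46, 44, 44, 44, 54, 91, 141, 173, 181, 182, 180, 167, 130, 76, 48, 45, 45, 45, 44, 46, 44, 45, 45, 45, 44, 40, 30, 27, 30]
255.5 329.31763541952955
262 323.08767938290566
```

```bash
python3 -c "
from h import *
go((503.3,246.2,190),-0.168)"
```

```text
t [-0.8349 -0.1139  0.1951] a [0.0002 0.0007 0.001 ] yaw -0.1665 rows>= 2.8
```

```bash
python3 -m handwheel '[[0.5,-0.3,-0.04,0.05,0,0,0],[0.5,-0.6,-0.08,0.1,0,0,0],[0.5,-0.835,-0.114,0.19,0,0,0.001],[0.5,-0.835,-0.114,0.19,0,0,0.001],[0.5,-0.835,-0.114,0.19,0,0,0.001],[0.5,-0.835,-0.114,0.19,0,0,0.001]]' >/dev/null; python3 -c "
from h import *
st();go((503.3,246.2,71),-0.168)"
```

```text
12.3 [505.9 245.6 191.6] yaw -0.1696 q [ 0.32  0.43  1.46 -0.    1.25  2.06] F [-0.8 -0.9 -0.7] op 42.6 0.0
t [-1.47e-02 -3.00e-04  6.03e-01] a [-0.0005 -0.0013 -0.001 ] yaw -0.1696 rows>= 1.9
```

```bash
python3 -m handwheel '[[0.5,-0.014,0,0.25,0,0,0],[0.5,-0.014,0,0.5,0,0,0],[0.5,-0.014,0,0.6,0,0,0],[0.7,-0.014,0,0.6,0,0,0],[1,-0.014,0,0.6,0,0,0],[1,-0.014,0,0.6,0,0,0],[1,-0.014,0,0.6,0,0,0]]'; python3 -m handwheel '[[1,0,0.008,0,0,0,0],[1,0,0.008,0,0,0,0],[1,0,0.008,0,0,0,0]]'; python3 -c "
from h import *
s=ctrl.sense(); print((R.from_euler('z',.168).apply(s['position'])), R.from_euler('z',.168).apply([503.3,246.2,71]))"
```

```text
clock: 13.18
position: [503.1, 246.4, 71.6]
tcp_rot: [0.996, -0.084, 0.001, -0.0]
contact_force: [3.7, 0.6, -5.7]
opening: 11.6
gripper_force: 58.7
clock: 13.55
position: [503.1, 246.3, 71.6]
tcp_rot: [0.996, -0.085, 0.002, -0.002]
contact_force: [4.5, 8.0, -6.9]
opening: 11.5
gripper_force: 58.6
[454.84014602 326.91240315  71.63130647] [455.04681052 326.89100667  71.        ]
```

```bash
python3 -m handwheel '[[1,0,0.006,0,0,0,0],[1,0,0.011,0,0,0,0],[1,0,0.011,0,0,0,0],[1,0,0.011,0,0,0,0]]'; python3 -c "
from h import *
s=ctrl.sense(); print((R.from_euler('z',.168).apply(s['position'])))"
```

```text
clock: 14.05
position: [502.8, 244.8, 71.6]
tcp_rot: [0.996, -0.085, 0.002, -0.002]
contact_force: [5.5, 11.2, -8.3]
opening: 11.6
gripper_force: 58.6
[454.8396648  325.39926068  71.64003121]
```

```bash
python3 -m handwheel '[[0.6,0,0,0,0,0,0],[0.5,0,0,0,0,0,0],[0.5,0,0,-0.25,0,0,0],[0.5,0,0,-0.55,0,0,0],[0.5,0.2,0.05,-0.8,0,0,0],[0.5,0.5,0.1,-0.8,0,0,0],[0.5,0.8,0.1,-0.8,0,0,0],[0.5,0.85,0.1,-0.8,0,0,0],[0.5,0.85,0.1,-0.8,0,0,0],[0.5,0.85,0.1,-0.8,0,0,0]]' >/dev/null;python3 - <<'E'
from h import *
st();im,i,f=snap('wrist','w6.png'); Rz=R.from_euler('z',-0.168).as_matrix()
u,v=proj(i,f,(735,207,32)).astype(int);print(u,v)
B=im[:,:,2].astype(int)
for r in range(v-6,v+22,4): print(r,B[r,u-18:u+25].tolist())
print(u-18,i['cx'],i['xyz'])
go((591.7,18.4,165),1.13)
E
```

```text
15.3 [664.4 194.6 231.6] yaw -0.1682 q [0.17 0.66 0.95 0.   1.53 1.91] F [ 0.8 -1.1 -0.6] op 42.6 0.0
256 109
103 [44, 43, 42, 43, 43, 48, 64, 77, 81, 83, 80, 82, 83, 84, 85, 82, 82, 83, 84, 87, 87, 84, 77, 63, 51, 53, 60, 75, 83, 84, 83, 83, 84, 84, 82, 71, 57, 35, 26, 24, 22, 22, 24]
107 [40, 41, 40, 41, 40, 44, 59, 76, 82, 80, 81, 82, 83, 85, 84, 83, 82, 83, 82, 82, 84, 81, 75, 61, 51, 49, 52, 66, 81, 84, 83, 83, 84, 85, 82, 73, 57, 34, 27, 25, 26, 26, 23]
111 [38, 40, 40, 38, 39, 45, 59, 75, 74, 69, 78, 82, 83, 82, 83, 83, 83, 82, 83, 84, 84, 83, 76, 63, 51, 48, 50, 54, 67, 80, 82, 81, 82, 83, 81, 73, 55, 36, 25, 26, 24, 24, 24]
115 [42, 39, 41, 39, 41, 46, 59, 77, 80, 83, 81, 81, 82, 82, 83, 82, 82, 86, 94, 101, 104, 103, 100, 91, 74, 59, 63, 77, 81, 82, 82, 81, 82, 83, 80, 71, 55, 36, 28, 26, 27, 26, 22]
119 [41, 41, 42, 41, 42, 45, 58, 74, 80, 80, 80, 80, 81, 82, 81, 83, 87, 112, 151, 177, 183, 182, 181, 169, 132, 79, 51, 50, 50, 49, 51, 54, 67, 80, 82, 73, 53, 39, 28, 23, 26, 24, 27]
123 [41, 41, 43, 41, 43, 44, 53, 66, 77, 80, 80, 81, 81, 80, 82, 81, 85, 112, 150, 177, 183, 183, 181, 169, 132, 78, 51, 49, 50, 52, 64, 76, 80, 83, 82, 73, 55, 38, 28, 26, 26, 27, 24]
127 [44, 45, 45, 45, 47, 46, 53, 66, 76, 80, 80, 80, 81, 81, 82, 80, 83, 102, 141, 174, 182, 181, 182, 176, 147, 87, 51, 46, 50, 50, 52, 65, 75, 81, 81, 72, 57, 37, 28, 25, 26, 25, 28]
238 283.17645015741596 [744.53886914 179.21664276 389.07473581]
t [-0.2111  0.9301  0.334 ] a [ 1.000e-04 -3.000e-04 -8.264e-01] yaw -0.168 rows>= 7.0
```

Pointer and ridge centres now agree within about 0.3 mm. Next is clamping with the lever.

```bash
python3 -m handwheel '[[0.5,-0.03,0.12,0,0,0,-0.11],[0.5,-0.06,0.24,0,0,0,-0.22],[0.5,-0.1,0.36,0,0,0,-0.33],[0.5,-0.12,0.5,0.1,0,0,-0.44],[0.5,-0.15,0.64,0.2,0,0,-0.55],[0.5,-0.18,0.78,0.3,0,0,-0.66],[0.5,-0.21,0.93,0.33,0,0,-0.77],[0.5,-0.211,0.93,0.33,0,0,-0.826],[0.5,-0.211,0.93,0.33,0,0,-0.826],[0.5,-0.211,0.93,0.33,0,0,-0.826],[0.5,-0.211,0.93,0.33,0,0,-0.826]]' >/dev/null;python3 - <<'E'
from h import *
st();go((591.7,18.4,76),1.132)
im,i,f=snap('wrist'); jm,j,g=snap('scene','c7.png')
a,b=proj(j,g,(591.7,18.4,98)); print(a,b); a,b=int(a),int(b)
s=jm.astype(int)[b-10:b+40,a-25:a+25]
cv2.imwrite('pics/c7b.png',cv2.resize(jm[200:400,240:440,::-1],None,fx=3,fy=3))
E
```

```text
16.73 [592.6  18.4 165.2] yaw 1.1284 q [-0.1   0.51  1.41 -0.    1.23  0.34] F [0.2 0.5 0.4] op 42.2 0.0
t [-0.002  -0.0044  0.4458] a [ 0.0003 -0.0001 -0.0023] yaw 1.1284 rows>= 1.4
303.033891533557 244.342002769144
```

View pics/c7b.png

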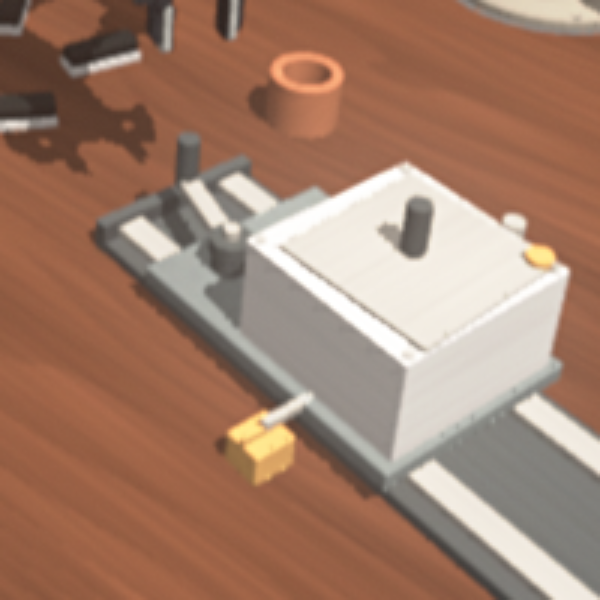

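The lever knob is at the predicted position, at scene pixel (303,245). I descend and swing it back.

```bash
python3 -m handwheel '[[0.5,-0.002,-0.004,0.2,0,0,0],[0.5,-0.002,-0.004,0.44,0,0,0],[0.6,-0.002,-0.004,0.445,0,0,0],[0.73,-0.002,-0.004,0.445,0,0,0],[0.73,-0.002,-0.004,0.445,0,0,0]]' ; python3 -m handwheel '[[0.73,0.0065,-0.0716,0,0,0,0.1146],[0.73,0.0256,-0.1409,0,0,0,0.2292],[0.73,0.0569,-0.2057,0,0,0,0.3438],[0.73,0.0993,-0.2638,0,0,0,0.4584],[0.73,0.1514,-0.3133,0,0,0,0.573],[0.73,0.2115,-0.3528,0,0,0,0.6875],[0.73,0.2777,-0.3808,0,0,0,0.802],[0.73,0.2930,-0.3855,0,0,0,0.827],[0.73,0.3007,-0.3875,0,0,0,0.84],[0.73,0.3007,-0.3875,0,0,0,0.84],[0.73,0.3007,-0.3875,0,0,0,0.84]]'; python3 -c "
from h import *
st();P=np.array([623-.167*60.4,284.3-.986*60.4,0]);print(P,P+R.from_euler('z',-.168).apply([-45,-130,0]))"
```

```text
clock: 17.45
position: [593.2, 17.7, 78.1]
tcp_rot: [0.845, 0.535, 0.001, 0.001]
contact_force: [0.7, 0.3, 0.1]
opening: 23.3
gripper_force: 0.0
clock: 18.82
position: [547.8, 105.3, 76.2]
tcp_rot: [0.995, -0.095, 0.0, -0.0]
contact_force: [-0.5, -0.0, 0.5]
opening: 23.2
gripper_force: 0.0
18.82 [547.8 105.3  76.2] yaw -0.1909 q [0.05 0.55 1.62 0.   0.98 1.81] F [-0.5 -0.   0.5] op 23.2 0.0
[612.9132 224.7456   0.    ] [546.80933827 104.10033708   0.        ]
```

```bash
python3 -m handwheel '[[0.5,0,0,-0.25,0,0,0],[0.5,0,0,-0.5,0,0,0],[0.5,0,0,-0.72,0,0,0],[0.5,0,0,-0.72,0,0,0]]'>/dev/null ; python3 - <<'E'
from h import *
st();go((614.2,228.9,215),-0.892)
im,i,f=snap('wrist','w8.png')
for n,p in (('knob',(614.2,228.9,164)),('lknob',(546.8,104.1,98))): print(n,proj(i,f,p))
cv2.imwrite('pics/w8b.png',im[:,:,::-1])
E
```

```text
19.32 [549.4 105.4 223.8] yaw -0.1909 q [0.05 0.39 1.42 0.   1.32 1.81] F [ 0.5 -0.2 -1.1] op 42.7 0.0
t [ 0.2004 -0.6675  0.047 ] a [-0.003  -0.0044  0.4464] yaw -0.1909 rows>= 3.8
knob [ 63.47385863 166.08312432]
lknob [283.69987815 202.50323507]
```

View pics/w8b.png

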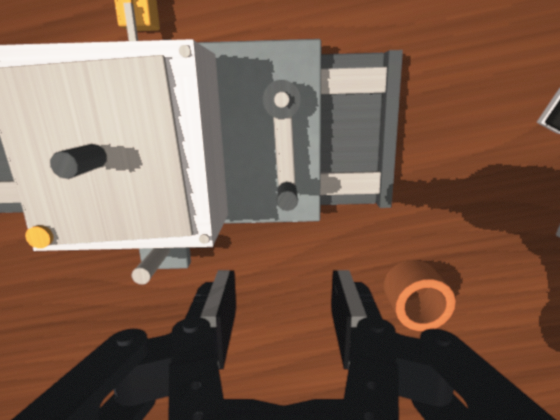

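The lever is clamped with its arm parallel to the case side, and the cover knob at (65,163) is near its prediction. Now the cover.

```bash
python3 -m handwheel '[[0.5,0.05,-0.15,0,0,0,0.1],[0.5,0.1,-0.32,0,0,0,0.21],[0.5,0.15,-0.48,0,0,0,0.32],[0.5,0.2,-0.65,0.03,0,0,0.43],[0.5,0.2,-0.667,0.047,0,0,0.446],[0.5,0.2,-0.667,0.047,0,0,0.446],[0.5,0.2,-0.667,0.047,0,0,0.446]]'>/dev/null ; python3 - <<'E'
from h import *
st();go((614.2,228.9,141),-0.892)
E
```

```text
20.25 [611.8 227.7 210.3] yaw -0.8911 q [ 0.24  0.59  1.14 -0.    1.41  2.7 ] F [ 0.8 -0.2  0.5] op 42.7 0.0
t [ 0.003  -0.0135  0.3466] a [ 0.0005 -0.      0.0006] yaw -0.8911 rows>= 1.1
```

```bash
python3 -m handwheel '[[0.5,0.003,-0.013,0.2,0,0,0],[0.5,0.003,-0.013,0.345,0,0,0],[0.65,0.003,-0.013,0.345,0,0,0],[0.73,0.003,-0.013,0.345,0,0,0],[0.73,0.003,-0.013,0.345,0,0,0]]'; python3 -m handwheel '[[0.73,-0.0065,-0.0725,0,0,0,-0.1146],[0.73,-0.0259,-0.1427,0,0,0,-0.2292],[0.73,-0.0576,-0.2082,0,0,0,-0.3438],[0.73,-0.1005,-0.2671,0,0,0,-0.4584],[0.73,-0.1533,-0.3172,0,0,0,-0.573],[0.73,-0.2141,-0.3572,0,0,0,-0.6875],[0.73,-0.2811,-0.3856,0,0,0,-0.8021],[0.73,-0.3521,-0.4015,0,0,0,-0.9167],[0.73,-0.3521,-0.4015,0,0,0,-0.9167],[0.73,-0.3521,-0.4015,0,0,0,-0.9167]]'; python3 -m handwheel '[[0.73,-0.0065,-0.0725,0,0,0,-0.1146],[0.73,-0.0259,-0.1427,0,0,0,-0.2292],[0.73,-0.0576,-0.2082,0,0,0,-0.3438],[0.73,-0.0610,-0.2140,0,0,0,-0.354],[0.73,-0.0610,-0.2140,0,0,0,-0.354]]'; python3 -c "
from h import *
st()"
```

```text
clock: 20.88
position: [615.4, 229.9, 143.5]
tcp_rot: [0.902, -0.431, 0.001, -0.001]
contact_force: [0.5, 1.4, -0.1]
opening: 23.1
gripper_force: 0.0
clock: 22.12
position: [633.0, 334.8, 142.1]
tcp_rot: [0.963, 0.269, 0.0, 0.0]
contact_force: [0.2, -0.9, -0.0]
opening: 23.4
gripper_force: 0.0
clock: 22.75
position: [600.7, 364.7, 141.8]
tcp_rot: [0.853, 0.523, 0.0, 0.0]
contact_force: [2.4, -1.0, 0.1]
opening: 23.5
gripper_force: 0.9
22.75 [600.7 364.7 141.8] yaw 1.0996 q [ 0.44  0.73  1.06 -0.    1.35  0.91] F [ 2.4 -1.   0.1] op 23.5 0.9
```

```bash
python3 -m handwheel '[[0.5,0,0,-0.2,0,0,0],[0.3,0,0,-0.5,0,0,0],[0.3,0,0,-0.5,0,0,0]]'>/dev/null; python3 -c "
from h import *
go((560,190,330),0)"
```

```text
t [-0.8765  0.2136 -0.4164] a [ 4.000e-04 -7.400e-03  7.008e-01] yaw 1.1009 rows>= 5.9
```

```bash
python3 -m handwheel '[[0.2,-0.15,0.03,-0.2,0,0,0.1],[0,-0.3,0.07,-0.4,0,0,0.21],[0,-0.45,0.1,-0.416,0,0,0.32],[0,-0.6,0.14,-0.416,0,0,0.43],[0,-0.75,0.18,-0.416,0,0,0.54],[0,-0.876,0.2136,-0.416,0,0,0.65],[0,-0.876,0.2136,-0.416,0,0,0.70]]'>/dev/null; python3 -m handwheel '[[0,-0.04,0.25,0,0,0,0],[0,-0.08,0.5,0,0,0,0],[0,-0.12,0.75,0,0,0,0],[0,-0.16,1,0,0,0,0]]'>/dev/null; python3 -m handwheel '[[0,-0.04,0.25,0,0,0,0],[0,-0.08,0.5,0,0,0,0],[0,-0.12,0.75,0,0,0,0],[0,-0.16,1,0,0,0,0],[0,-0.16,1,0,0,0,0],[0,-0.16,1,0,0,0,0]]' >/dev/null;python3 stubs.py
```

```text
25.25 [ 497.1 -210.5  324.2] yaw 0.0025 q [-0.54  0.31  1.27  0.    1.56  1.03] F [0.3 0.9 0. ] op 85.7 0.0
[62. 71.] 1693 [612.1  50.   22. ] 121.8 26.1 ang -0.136
[124.  92.] 1039 [578.3 -17.5  22. ] 144.4 9.9 ang -0.164
[21. 49.] 370 [628.9  96.7  22. ] 28.8 21.6 ang -0.174
[492. 126.] 3523 [ 539.4 -472.6   22. ] 198.8 27.5 ang -0.063
[270.  96.] 1113 [ 575.7 -195.7   22. ] 67.7 23.6 ang -0.637
[374. 112.] 1113 [ 557.9 -323.3   22. ] 69.0 24.0 ang 0.677
[  9. 123.] 259 [543.7 129.9  22. ] 24.9 18.7 ang -1.569
[284. 193.] 869 [ 453.7 -212.6   22. ] 68.7 23.2 ang -0.324
[372. 192.] 852 [ 455.  -329.8   22. ] 68.7 22.5 ang 0.674
```

```bash
python3 -c "
from h import *
go((454,-213,90),-0.33);go((454,-213,16),-0.33)"
```

```text
t [-0.216   0.0158  1.1721] a [-0.0005  0.0004  0.2127] yaw 0.0041 rows>= 3.8
t [-0.2158  0.0161  1.5421] a [-0.0005  0.0004  0.2127] yaw 0.0041 rows>= 5.0
```

```bash
python3 -m handwheel '[[0.3,-0.1,0.008,0.25,0,0,0.1],[0.3,-0.216,0.016,0.5,0,0,0.2127],[0.3,-0.216,0.016,0.75,0,0,0.2127],[0.3,-0.216,0.016,1,0,0,0.2127],[0.3,-0.216,0.016,1,0,0,0.2127],[0.3,-0.216,0.016,1,0,0,0.2127]]'>/dev/null; python3 -c "
from h import *
st();go((454,-213,17),-0.33)"
```

```text
26.05 [ 455.4 -214.1  126.5] yaw -0.3284 q [-0.59  0.4   1.72  0.    1.03  1.31] F [-0.2 -0.2  0.1] op 59.8 0.0
t [-0.0099 -0.0031  0.5475] a [ 0.0004 -0.0017  0.001 ] yaw -0.3284 rows>= 1.8
```

```bash
python3 -m handwheel '[[0.3,-0.008,-0.003,0.25,0,0,0],[0.3,-0.008,-0.003,0.5,0,0,0],[0.3,-0.008,-0.003,0.547,0,0,0],[0.3,-0.008,-0.003,0.547,0,0,0],[0.7,-0.008,-0.003,0.547,0,0,0],[1,-0.008,-0.003,0.547,0,0,0],[1,-0.008,-0.003,0.547,0,0,0],[1,-0.008,-0.003,0.547,0,0,0]]'; python3 -m handwheel '[[1,0,0,-0.25,0,0,0],[1,0,0,-0.5,0,0,0],[1,0,0,-0.75,0,0,0],[1,0,0,-1,0,0,0]]'; python3 -c "
from h import *
st();go((480,-20,225),-0.168)"
```

```text
clock: 27.05
position: [452.9, -213.1, 15.6]
tcp_rot: [0.986, -0.164, 0.0, 0.0]
contact_force: [-0.0, -0.3, -0.0]
opening: 0.0
gripper_force: 0.0
clock: 27.55
position: [452.5, -212.9, 217.0]
tcp_rot: [0.986, -0.164, 0.0, 0.0]
contact_force: [0.7, 0.3, 0.6]
opening: -0.0
gripper_force: 0.0
27.55 [ 452.5 -212.9  217. ] yaw -0.3293 q [-0.59  0.3   1.59 -0.    1.26  1.31] F [0.7 0.3 0.6] op -0.0 0.0
t [-0.1817 -0.957  -0.0399] a [ 1.000e-04 -1.000e-04 -1.027e-01] yaw -0.3293 rows>= 3.1
```

The grasp closed on nothing, so the stub may have been knocked aside. I open, rise and look.

```bash
python3 -m handwheel '[[0.3,0.1,0,-0.2,0,0,0],[0.3,0.2,0,-0.5,0,0,0],[0.3,0.2,0,-0.5,0,0,0],[0.3,0.2,0,-0.5,0,0,0]]'>/dev/null; python3 stubs.py w9.png
```

```text
28.05 [ 490.2 -225.7  314.6] yaw -0.3292 q [-0.57  0.32  1.29 -0.    1.53  1.33] F [ 0.5 -0.6 -1.1] op 59.9 0.0
[186.   9.] 207 [ 686.7 -181.1   22. ] 60.1 4.1 ang 1.566
[473.  69.] 3436 [ 519.2 -472.6   22. ] 163.4 27.3 ang -0.037
[342.  81.] 1232 [ 557.7 -324.    22. ] 68.4 23.7 ang 0.672
[235. 103.] 1153 [ 575.8 -195.9   22. ] 68.0 23.3 ang -0.644
[102. 149.] 1151 [577.8 -18.6  22. ] 145.6 12.2 ang -0.153
[ 42. 147.] 1393 [611.6  49.8  22. ] 121.9 27.7 ang -0.133
[369. 162.] 983 [ 454.3 -330.3   22. ] 69.0 23.2 ang 0.678
[282. 192.] 900 [ 453.3 -212.4   22. ] 67.2 21.6 ang -0.324
[  9. 212.] 269 [542. 138.  22.] 26.3 24.4 ang 1.241
[207. 289.] 293 [356.5 -65.4  22. ] 40.4 22.5 ang -0.391
[359. 289.] 289 [ 284.6 -273.4   22. ] 38.9 21.1 ang -0.254
```

View pics/w9.png

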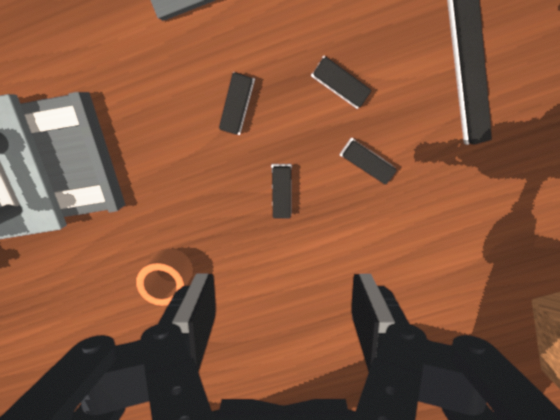

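Surprisingly the stub at (282,192) has not moved and sits centred between the fingers, so they must have closed above it. I will grip lower and watch the opening.

```bash
python3 -c "
from h import *
go((453.5,-212.6,100),-0.327)"
```

```text
t [-0.1901 -0.0018  1.07  ] a [-0.0004  0.0017 -0.0015] yaw -0.3293 rows>= 3.5
```

```bash
python3 -m handwheel '[[0.3,-0.1,-0.002,0.25,0,0,0],[0.3,-0.19,-0.002,0.5,0,0,0],[0.3,-0.19,-0.002,0.75,0,0,0],[0.3,-0.19,-0.002,1,0,0,0],[0.3,-0.19,-0.002,1,0,0,0],[0.3,-0.19,-0.002,1,0,0,0]]'>/dev/null; python3 -c "
from h import *
st();go((453.5,-212.6,9.5),-0.327)"
```

```text
28.85 [ 455.2 -213.6  116.3] yaw -0.3293 q [-0.59  0.41  1.73 -0.    1.    1.31] F [ 0.2  0.3 -0.9] op 60.0 0.0
t [-0.0101 -0.0023  0.5342] a [ 0.0002 -0.0005 -0.0015] yaw -0.3293 rows>= 1.7
```

```bash
python3 -m handwheel '[[0.3,-0.008,-0.002,0.25,0,0,0],[0.3,-0.008,-0.002,0.45,0,0,0],[0.3,-0.008,-0.002,0.534,0,0,0],[0.3,-0.008,-0.002,0.534,0,0,0],[0.6,-0.008,-0.002,0.534,0,0,0],[0.6,-0.008,-0.002,0.534,0,0,0],[0.6,-0.008,-0.002,0.534,0,0,0]]'; python3 -m handwheel '[[0.75,0,0,0,0,0,0],[0.75,0,0,0,0,0,0],[0.75,0,0,0,0,0,0],[0.75,0,0,0,0,0,0]]'
```

```text
clock: 29.72
position: [453.9, -212.7, 9.3]
tcp_rot: [0.986, -0.164, 0.001, 0.0]
contact_force: [0.6, 0.1, -0.1]
opening: 34.3
gripper_force: 0.0
clock: 30.22
position: [453.4, -212.4, 8.4]
tcp_rot: [0.986, -0.164, -0.0, -0.0]
contact_force: [-1.1, 0.0, -0.1]
opening: 22.1
gripper_force: 0.0
```

```bash
python3 -m handwheel '[[0.85,0,0,0,0,0,0],[0.85,0,0,0,0,0,0],[0.85,0,0,0,0,0,0]]'; python3 -m handwheel '[[1,0,0,0,0,0,0],[1,0,0,0,0,0,0],[1,0,0,0,0,0,0]]'
```

```text
clock: 30.6
position: [453.4, -212.4, 8.5]
tcp_rot: [0.986, -0.164, -0.0, 0.0]
contact_force: [0.2, -0.3, 0.1]
opening: 12.8
gripper_force: 0.0
clock: 30.98
position: [453.4, -212.4, 8.5]
tcp_rot: [0.986, -0.164, 0.0, 0.0]
contact_force: [-0.6, -0.6, -0.4]
opening: -0.4
gripper_force: 0.0
```

```bash
cat > sc.py <<'E'
from h import *
for n in('scene','side'):
    im,i,f=snap(n); s=im.astype(int); m=((s.max(2)<75)&(s[:,:,0]-s[:,:,2]<25)).astype('u1')
    nn,l,stt,ce=cv2.connectedComponentsWithStats(m)
    for k in range(1,nn):
        p=ray(i,f,*ce[k],16)
        if 25<stt[k,4]<3000 and 380<p[0]<680 and -420<p[1]<-80: print(n,ce[k].round(),stt[k,4],p.round())
    u=proj(i,f,ctrl.sense()['position']).round(); print(n,'tcp px',u)
E
python3 sc.py; python3 stubs.py
```

```text
scene [244. 200.] 106 [ 455. -328.   16.]
scene [218. 214.] 78 [ 561. -319.   16.]
scene [272. 216.] 120 [ 458. -207.   16.]
scene [245. 236.] 134 [ 579. -189.   16.]
scene tcp px [272. 217.]
side [362. 212.] 1511 [ 505. -307.   16.]
side [313. 221.] 157 [ 574. -191.   16.]
side tcp px [356. 242.]
31.07 [ 453.4 -212.4    8.5] yaw -0.3293 q [-0.59  0.57  1.83 -0.    0.74  1.31] F [-0.4  0.8 -1. ] op 0.2 0.0
[123.  53.] 8301 [ 562.5 -189.4   22. ] 41.6 27.3 ang -0.633
[522.  11.] 1339 [ 528.5 -329.5   22. ] 25.8 9.1 ang 1.241
[515. 187.] 6764 [ 462.4 -323.    22. ] 58.4 24.2 ang 0.688
[279. 250.] 4281 [ 467. -219.   22.] 43.6 28.3 ang -0.3
```

```bash
cat > asc.py <<'E'
from h import *
import sys
n,x0,x1,y0,y1,dx,dy=sys.argv[1],*map(int,sys.argv[2:])
im,i,f=snap(n); s=im.astype(int)
p=ctrl.sense()['position']
for z in (-8,0,11,22): print(z,proj(i,f,p+[0,0,z]).round())
for y in range(y0,y1,dy):
    r=''
    for x in range(x0,x1,dx):
        c=s[y,x]; r+= '.' if c[0]-c[2]>25 else '#' if c.max()<60 else '+' if c.max()<110 else 'o'
    print(y,r)
E
python3 asc.py wrist 160 420 200 420 3 5
```

```text
-8 [280. 263.]
0 [280. 270.]
11 [280. 281.]
22 [279. 294.]
200 .......................................................................................
205 ...............................oooooooooooooooooo......................................
210 ...............................o+###############o......................................
215 ...............................##################......................................
220 ...............................+++++++++++++++++#......................................
225 ...............................+++++++++++++++++#......................................
230 ...............................+++++++++++++++++#......................................
235 ...............................+++++++++++++++++#......................................
240 ...............................+++++++++++++++++#......................................
245 ...............................+++++++++++++++++#......................................
250 ...............................+++++++++++++++++#......................................
255 .........................
[... 2306 characters left out ...]
########.....##############################...##########
385 ###+....###############################.....###############################.....#######
390 #+....#################################.....#################################+....#####
395 ...####################################.....####################################...####
400 .#####################################+......#####################################..###
405 #######################################+...+###########################################
410 #######################################################################################
415 #######################################################################################
```

```bash
python3 -m handwheel '[[1,0,0,-0.1,0,0,0],[1,0,0,-0.3,0,0,0],[0.3,0,0,-0.3,0,0,0],[0.3,0,0,-0.3,0,0,0],[0.3,0,0,-0.3,0,0,0],[0.3,0,0,-0.3,0,0,0]]'; python3 asc.py wrist 160 420 180 340 3 5; python3 -c "
from h import *
go((453.4,-212.4,4),-0.329)"
```

```text
clock: 31.92
position: [453.0, -212.1, 67.6]
tcp_rot: [0.986, -0.164, -0.001, -0.0]
contact_force: [-0.2, 0.1, 0.3]
opening: 59.8
gripper_force: 0.0
-8 [280. 263.]
0 [280. 270.]
11 [280. 281.]
22 [279. 294.]
180 .................................oo###########+o.......................................
185 ..................................++++++++++++#........................................
190 ..................................+++++++++++++........................................
195 ..................................+++++++++++++........................................
200 ..................................++++++++++++#........................................
205 ..................................+++++++++++++........................................
210 ..................................+++++++++++++........................................
215 ..................................++++++++++++#........................................
220 ..................................++++++++++###........................................
225 ..................................+++++++++####.............
[... 1427 characters left out ...]
####.............................................#######ooooo####.......
310 ..####+oooo+#######.............................................########oooo+####......
315 .####+oooo+########..............................................#######+oooo+####.....
320 +###+ooooo########...............................................########+oooo+####....
325 ######oooo########...............................................########oooo#######...
330 #######ooo#######.................................................#######ooo###########
335 ++###############.................................................#####################
t [0.0023 0.0004 0.3189] a [-0.0002  0.0008 -0.0002] yaw -0.3293 rows>= 1.0
```

```bash
python3 -m handwheel '[[0.3,0,0,0.15,0,0,0],[0.3,0,0,0.3,0,0,0],[0.3,0,0,0.315,0,0,0],[0.3,0,0,0.315,0,0,0]]'; python3 asc.py wrist 160 420 180 340 3 5;  python3 -m handwheel '[[0.3,0,0,0.02,0,0,0],[0.3,0,0,0.02,0,0,0]]'; python3 -m handwheel '[[0.3,0,0,0.02,0,0,0],[0.3,0,0,0.02,0,0,0]]'
```

```text
clock: 32.48
position: [453.6, -212.6, 5.8]
tcp_rot: [0.986, -0.164, 0.0, 0.0]
contact_force: [0.8, 0.4, -1.6]
opening: 59.6
gripper_force: 0.0
-8 [280. 263.]
0 [280. 270.]
11 [280. 281.]
22 [279. 294.]
180 .......................................................................................
185 .......................................................................................
190 .......................................................................................
195 .......................................................................................
200 .......................................................................................
205 ...............................oooooooooooooooooo......................................
210 ..............................ooooooooooooooooooo......................................
215 ...............................+#################......................................
220 ...............................++++++++#++#+#++##......................................
225 ...............................++++++++++++++++++................
[... 1639 characters left out ...]
#................#######+oooo+####.....
320 +###+ooooo########..............++++++++++++++++#................########ooooo+####....
325 ######oooo########..............++++++++++++++++#................########oooo+######...
330 #######ooo#######...............+++++++++++++++++.................#######ooo###########
335 #################...............+++++++++++++++++.................#####################
clock: 32.78
position: [453.6, -212.5, 1.8]
tcp_rot: [0.986, -0.164, 0.0, 0.0]
contact_force: [0.5, 0.0, -1.1]
opening: 59.4
gripper_force: 0.0
clock: 33.02
position: [453.3, -212.3, -2.7]
tcp_rot: [0.986, -0.164, -0.0, -0.0]
contact_force: [-0.2, -0.2, -0.4]
opening: 59.8
gripper_force: 0.0
```

```bash
for k in 1 2 3; do python3 -m handwheel '[[0.3,0,0,0.01,0,0,0],[0.3,0,0,0.01,0,0,0]]' | egrep 'pos|force'; done
```

```text
position: [453.3, -212.4, -4.7]
contact_force: [1.0, -0.1, -0.1]
gripper_force: 0.0
position: [453.3, -212.4, -6.7]
contact_force: [-0.0, 0.4, 0.2]
gripper_force: 0.0
position: [453.3, -212.4, -8.7]
contact_force: [0.5, 0.1, -0.1]
gripper_force: 0.0
```

```bash
for k in 1 2 3 4 5; do python3 -m handwheel '[[0.3,0,0,0.01,0,0,0],[0.3,0,0,0.01,0,0,0]]' | egrep 'pos|contact'; done
```

```text
position: [453.3, -212.4, -10.7]
contact_force: [-0.6, -0.1, -0.3]
position: [453.3, -212.4, -12.7]
contact_force: [-0.5, 0.5, -0.1]
position: [453.3, -212.4, -14.7]
contact_force: [-0.6, -0.1, -0.5]
position: [453.3, -212.4, -16.7]
contact_force: [0.0, -0.7, -0.1]
position: [453.3, -212.4, -18.7]
contact_force: [-1.0, 0.3, -0.0]
```

```bash
python3 asc.py scene 225 320 150 240 1 2; python3 asc.py wrist 160 420 180 300 3 10
```

```text
-8 [272. 227.]
0 [272. 225.]
11 [272. 222.]
22 [272. 218.]
150 ...................................+++++++++++++ooooo........o.................................
152 ..................................++++++##+++++..............o.................................
154 ..................................+++++++++++oo................................................
156 ..................................++++++++++o..................................................
158 ..................................+++++o......................o................................
160 ..................................#++++oo..................o+++................................
162 ...................................#++++++++++ooooooo++++++++++................................
164 ...................................+++++++++++++++++++++++++++.................................
166 ..................................+++ooo+++++++++++++++++oo+++.................................
168 ..................................+##++ooooooooooooooooooo++++.................................
170 ..................................+##
[... 3921 characters left out ...]
...oo.....oo....oo......................................
230 .............................oo+################+oo....................................
240 .............................######################....................................
250 .............................+++++++++++++++++++++#....................................
260 .............................+++++++++++++++++++++#....................................
270 .............................+++++++++++++++++++++#....................................
280 ............ooo+##...........+++++++++#############..............##+oooo...............
290 ......+##+oooo####+..........#####################+..............####oooo+###..........
```

```bash
python3 - <<'E'
from h import *
i,f=info('scene'); s=ctrl.sense(); T=R.from_quat(s['tcp_rot'])
for h in (30,37,44):
  for z in (0,10,20): 
    p=s['position']+T.apply([0,-h,0]); q=s['position']+T.apply([0,h,0]); p[2]=q[2]=z; print(h,z,proj(i,f,p).round(1),proj(i,f,q).round(1))
for z in (0,22): print(z,[proj(i,f,s['position']*[1,1,0]+T.apply([a,b,0])+[0,0,z]).round() for a in(-35,35) for b in (-13,13)])
E
```

```text
30 0 [277.1 224.6] [267.6 214.4]
30 10 [277.2 221.6] [267.6 211.4]
30 20 [277.3 218.5] [267.6 208.4]
37 0 [278.3 225.9] [266.5 213.2]
37 10 [278.4 222.8] [266.5 210.2]
37 20 [278.4 219.7] [266.5 207.2]
44 0 [279.5 227.1] [265.4 212.1]
44 10 [279.5 224. ] [265.4 209.1]
44 20 [279.6 221. ] [265.5 206.1]
0 [array([285., 219.]), array([281., 214.]), array([263., 225.]), array([259., 220.])]
22 [array([286., 212.]), array([281., 208.]), array([263., 218.]), array([259., 213.])]
```

The scene camera puts the fingertips near bench level while the reported z is −19, so reported height is biased low here. I raise 7 mm and close gradually.

```bash
python3 -m handwheel '[[0.3,0,0,-0.035,0,0,0],[0.6,0,0,-0.035,0,0,0],[0.6,0,0,-0.035,0,0,0],[0.75,0,0,-0.035,0,0,0],[0.75,0,0,-0.035,0,0,0],[0.75,0,0,-0.035,0,0,0]]';python3 -m handwheel '[[1,0,0,0,0,0,0],[1,0,0,0,0,0,0],[1,0,0,0,0,0,0]]'
```

```text
clock: 35.88
position: [453.5, -212.5, -11.2]
tcp_rot: [0.986, -0.164, 0.0, 0.0]
contact_force: [-0.1, 0.7, 5.3]
opening: 24.6
gripper_force: 59.6
clock: 36.25
position: [453.5, -212.5, -11.2]
tcp_rot: [0.986, -0.164, 0.0, 0.0]
contact_force: [-1.3, 0.9, 5.9]
opening: 24.9
gripper_force: 59.6
```

Gripped: opening 25 mm, force 60 N. The fingertips sit about 11–18 mm above the reported TCP, so I will use that offset. Lifting and carrying.

```bash
python3 -m handwheel '[[1,0,0,-0.1,0,0,0],[1,0,0,-0.3,0,0,0],[1,0,0,-0.55,0,0,0],[1,0,0,-0.8,0,0,0],[1,0,0,-0.92,0,0,0],[1,0,0,-0.92,0,0,0]]' | egrep 'pos|open|gri'; python3 -m handwheel '[[1,0,-0.1,0,0,0,0],[1,0,-0.3,0,0,0,0],[1,0,-0.55,0,0,0,0],[1,0,-0.8,0,0,0,0],[1,0,-1,0,0,0,0]]'| egrep 'open|gri'; python3 -m handwheel '[[1,0,-0.25,0,0,0,-0.03],[1,0,-0.5,0,0,0,-0.06],[1,0,-0.75,0,0,0,-0.1],[1,0,-0.95,0,0,0,-0.1],[1,0,-1,0,0,0,-0.1],[1,0,-1,0,0,0,-0.1],[1,0,-1,0,0,0,-0.1]]'; python3 -c "
from h import *
st();go((615.4,239.5,150),-0.168)"
```

```text
position: [454.1, -212.9, 173.8]
opening: 24.5
gripper_force: 59.0
opening: 24.7
gripper_force: 59.1
clock: 38.5
position: [582.3, 164.7, 171.8]
tcp_rot: [0.996, -0.087, -0.001, 0.0]
contact_force: [-0.1, 0.6, -1.4]
opening: 24.7
gripper_force: 59.1
38.5 [582.3 164.7 171.8] yaw -0.1734 q [ 0.15  0.53  1.36 -0.    1.26  1.89] F [-0.1  0.6 -1.4] op 24.7 59.1
t [ 0.0987 -0.3968  0.1083] a [ 0.0006  0.0008 -0.0034] yaw -0.1734 rows>= 1.4
```

```bash
python3 -m handwheel '[[1,0.05,-0.2,0,0,0,0],[1,0.099,-0.397,0,0,0,-0.003],[1,0.099,-0.397,0.1,0,0,-0.003],[1,0.099,-0.397,0.1,0,0,-0.003],[1,0.099,-0.397,0.1,0,0,-0.003]]'; python3 -c "
from h import *
st();go((615.4,239.5,46),-0.168)"
```

```text
clock: 39.12
position: [616.1, 239.8, 153.2]
tcp_rot: [0.996, -0.084, 0.0, 0.0]
contact_force: [-0.2, -0.3, -0.4]
opening: 24.6
gripper_force: 59.3
39.12 [616.1 239.8 153.2] yaw -0.169 q [ 0.26  0.64  1.2  -0.    1.3   2.  ] F [-0.2 -0.3 -0.4] op 24.6 59.3
t [-0.0037  0.0019  0.5358] a [ 0.     -0.0003 -0.0006] yaw -0.169 rows>= 1.7
```

```bash
python3 -m handwheel '[[1,-0.004,0.002,0.15,0,0,0],[1,-0.004,0.002,0.3,0,0,0],[1,-0.004,0.002,0.38,0,0,0],[1,-0.004,0.002,0.38,0,0,0]]'|egrep 'pos|cont'; python3 -m handwheel '[[1,0,0,0.05,0,0,0],[1,0,0,0.1,0,0,0],[1,0,0,0.1,0,0,0]]'|egrep 'pos|cont';python3 -m handwheel '[[1,0,0,0.03,0,0,0],[1,0,0,0.05,0,0,0],[1,0,0,0.05,0,0,0]]'|egrep 'pos|cont'
```

```text
position: [614.8, 240.1, 76.1]
contact_force: [0.2, -0.2, -0.4]
position: [616.2, 241.2, 59.5]
contact_force: [-4.2, -1.8, 13.0]
position: [617.3, 242.8, 58.4]
contact_force: [-25.4, -7.1, 59.4]
```

```bash
python3 -m handwheel '[[1,0,0,-0.08,0,0,0],[1,0,0,-0.15,0,0,0],[1,0,0,-0.15,0,0,0]]'; python3 asc.py wrist 100 440 100 420 4 6; python3 - <<'E'
from h import *
i,f=info('wrist'); P=np.array([612.9,224.7,118]); Rz=R.from_euler('z',-.168)
for n,o in (('port',[(52,50),(52,-50),(-52,-50),(-52,50)]),('case',[(75,72),(75,-72),(-75,-72),(-75,72)]),('pin',[(-60,58)])): print(n,[proj(i,f,P+Rz.apply([a,b,0])).round() for a,b in o])
print('coverknob',proj(i,f,(602.7,362.7,164)))
E
```

```text
clock: 40.75
position: [615.6, 240.8, 77.0]
tcp_rot: [0.996, -0.084, 0.001, -0.0]
contact_force: [-1.4, -0.1, -0.9]
opening: 24.4
gripper_force: 64.3
-8 [281. 262.]
0 [280. 270.]
11 [280. 281.]
22 [280. 293.]
100 ................+oooooooooooooo+ooooooo+oo+++oo+++oooo+++++++++++++++oo++++++++++++++
106 ################++++++++++++++++++++++++++++++++++++o++++++++++++++++++++++++++++++++
112 +++++++++++++++++++++++++++++++++++++++++++++++++++++++++++++++++++++++++++++++++++++
118 ooooooooooooooooooooooooooooooooooooooooooooooooooooooooooooooooooooooooooooooooooooo
124 ooooooooooooooooooooooooooooooooooooooooooooooooooooooooooooooooooooooooooooooooooooo
130 ooooooo+ooooooooooooooooooooooooooooooooooooooooooooooooooooooooooooooooooooooooooooo
136 ooooooo++oooooooooooooooooooooooooooooooooooooooooooooooooooooooooooooooooooooooooooo
142 ooooooooooooooooooooooooooooooooooooooooooooooooooooooooooooooooooooooooooooooooooooo
148 ooooooooooooooooooooooooooooooooooooooooooooooooooooooooooooooooooooooooooooooooooooo
154 ooooooooooooooooooooooooooooooooooooooooooooooooooooooooooooooooooooooooooooo
[... 3514 characters left out ...]
#+##
394 ########o+##########################++++++++++++++++++++############################+
400 #######o#############+###################++++++++++##################################
406 ####################++#################################################+#############
412 ###################+###################################################+++###########
418 #################ooo+###################################################+++##########
port [array([176., 186.]), array([477., 186.]), array([435., 425.]), array([199., 425.])]
case [array([ 98., 115.]), array([561., 115.]), array([477., 464.]), array([154., 464.])]
pin [array([182., 439.])]
coverknob [-136.96271537  515.80306249]
```

The port really is open, since the floor is visible through it at about (176–477, 186+). The contact came from the gripper's knuckles meeting the plate at TCP z≈60. I will release from TCP z≈66, which is a short drop.

```bash
python3 -m handwheel '[[1,0,0,0.03,0,0,0],[1,0,0,0.05,0,0,0],[1,0,0,0.05,0,0,0]]'; python3 -m handwheel '[[0.55,0,0,0,0,0,0],[0.55,0,0,0,0,0,0],[0.55,0,0,0,0,0,0],[0.55,0,0,-0.2,0,0,0],[0.4,0,0,-0.45,0,0,0],[0.3,-0.15,0.1,-0.7,0,0,0],[0.3,-0.3,0.2,-0.9,0,0,0],[0.3,-0.3,0.2,-0.9,0,0,0],[0.3,-0.3,0.2,-0.9,0,0,0]]'; python3 - <<'E'
from h import *
st()
im,i,f=snap('wrist','w10.png'); P=np.array([612.9,224.7,118]); Rz=R.from_euler('z',-.168)
s=im.astype(int); pt=[proj(i,f,P+Rz.apply([a,b,0])) for a,b in ((52,50),(52,-50),(-52,-50),(-52,50))]; print(np.round(pt))
for z in(42,64): print(z,[proj(i,f,P*[1,1,0]+Rz.apply([a,b,z])).round() for a,b in((35,28),(35,2),(-35,2),(-35,28))])
x0,x1=int(min(p[0] for p in pt))-40,int(max(p[0] for p in pt))+40; y0,y1=int(min(p[1] for p in pt))-30,int(max(p[1] for p in pt))+30
print(x0)
for y in range(max(y0,0),min(y1,420),5): print(y,''.join('.' if c[0]-c[2]>25 else '#' if c.max()<60 else '+' if c.max()<110 else 'o' for c in s[y,max(x0,0):x1:3]))
E
```

```text
clock: 41.18
position: [614.4, 240.5, 65.1]
tcp_rot: [0.996, -0.084, -0.001, 0.0]
contact_force: [-0.9, 0.5, -1.3]
opening: 24.3
gripper_force: 64.3
clock: 42.3
position: [549.2, 211.2, 246.4]
tcp_rot: [0.996, -0.084, 0.0, -0.0]
contact_force: [-0.0, -0.4, 0.1]
opening: 59.8
gripper_force: 0.0
42.3 [549.2 211.2 246.4] yaw -0.1676 q [ 0.24  0.44  1.29 -0.    1.41  1.98] F [-0.  -0.4  0.1] op 59.8 0.0
[[180.  49.]
 [317.  49.]
 [313. 188.]
 [191. 188.]]
42 [array([227.,  78.]), array([254.,  78.]), array([256., 153.]), array([230., 153.])]
64 [array([223.,  77.]), array([252.,  77.]), array([254., 156.]), array([227., 156.])]
139
19 ..ooooooooooooooooooooooooooooooooooooooooooooooooooooooooooooooooooo....
24 ....ooooooooooooooooooooooooooooooooooooooooooooooooooooooooooooo.ooooooo
29 ...oooooooooooooooooooooooooooooooooooooooooooooooooooooooooooooooooooooo
34 ...oooooooooooooooooooooooooooooooooooooooooooooooooooooooooooooooooooooo
39 ++oooooooooooooooooooooooooooooooooooooooooooooooooooooooooooooooooooo+++
44 +++oooooooooooooooooooooooooooooooooooooooooooooooooooooooooooooooooo++++
49
[... 1938 characters left out ...]
74 .......o.o...+ooooooooooooooooooooooooooooooooooooooooooooooooooooo++++++
179 ............oo+oooooooooooooooooooooooooooooooooooooooooooooooooooo++++++
184 ............oo.+ooooooooooooooooooooooooooooooooooooooooooooooooooo++++++
189 ........o.......+oooooooooooooooooooooooooooooooooooooooooooooooooo++++++
194 ......o..........+ooooooooooooooooooooooooooooooooooooooooooooooooo++++++
199 o.................+oooooooooooooooooooooooooooooooooooooooooooooooo......
204 ........o........oooooooooooooooooooooooooooooooooooooooooooooo..oo......
209 .oo......o......oooooooooooooooooooooooooooooooooooooooooooooooooo.......
214 ....oooo.......ooooooooo.........oooooooooooooooooooooooooo..............
```

The stub lies on the floor where expected (rows 84–157, cols 226–253, matching a top at z≈64). Going for the next one.

```bash
python3 -m handwheel '[[0.3,0,0.25,0,0,0,0],[0.3,0,0.5,0,0,0,0],[0.3,0,0.75,0,0,0,0],[0.3,0,1,0,0,0,0]]'>/dev/null; python3 -m handwheel '[[0.3,0.05,0.25,-0.1,0,0,0.1],[0.3,0.1,0.5,-0.2,0,0,0.2],[0.3,0.15,0.75,-0.3,0,0,0.3],[0.3,0.15,1,-0.3,0,0,0.3],[0.3,0.15,1,-0.3,0,0,0.3],[0.3,0.15,1,-0.3,0,0,0.3]]'>/dev/null; python3 stubs.py; python3 -c "
from h import *
go((575.5,-195.8,110),-0.64)"
```

```text
43.6 [ 512.1 -187.9  305. ] yaw -0.6391 q [-0.49  0.33  1.3   0.    1.52  1.72] F [ 0.1  0.1 -0.4] op 59.4 0.0
[199.  29.] 341 [ 686.6 -203.8   22. ] 99.6 3.8 ang 1.566
[501.  37.] 2245 [ 482.2 -469.3   22. ] 95.8 28.2 ang -0.046
[354.  60.] 1362 [ 557.6 -324.    22. ] 67.9 23.8 ang 0.67
[255. 116.] 1158 [ 575.9 -196.    22. ] 68.1 23.0 ang -0.614
[386. 157.] 1068 [ 442.2 -295.7   22. ] 69.5 23.7 ang 0.678
[145. 201.] 986 [578.  -18.2  22. ] 145.1 11.7 ang -0.16
[ 65. 184.] 238 [656.8  46.3  22. ] 26.9 26.7 ang 0.03
[100. 226.] 857 [588.2  53.6  22. ] 77.4 25.1 ang -0.077
[ 52. 223.] 280 [629.2 100.6  22. ] 27.6 23.6 ang -0.184
[207. 289.] 291 [436.1   1.1  22. ] 38.1 22.1 ang -0.702
[359. 289.] 293 [ 307.4 -171.9   22. ] 38.1 20.7 ang -0.564
[ 77. 287.] 320 [544.7 143.2  22. ] 43.6 19.0 ang -1.462
t [ 0.2812 -0.1543  0.9762] a [0.     0.0014 0.0013] yaw -0.638 rows>= 3.3
```

```bash
python3 -m handwheel '[[0.3,0.1,-0.05,0.25,0,0,0],[0.3,0.28,-0.154,0.5,0,0,0],[0.3,0.281,-0.154,0.75,0,0,0],[0.3,0.281,-0.154,0.97,0,0,0],[0.3,0.281,-0.154,0.97,0,0,0],[0.3,0.281,-0.154,0.97,0,0,0]]'>/dev/null; python3 -c "
from h import *
st();go((575.8,-196,-7),-0.635)"
```

```text
44.4 [ 576.8 -196.6  114.4] yaw -0.6375 q [-0.45  0.58  1.42 -0.    1.13  1.75] F [ 0.4 -0.6  0.4] op 60.1 0.0
t [-0.0075  0.001   0.6068] a [-0.0003 -0.0017 -0.0016] yaw -0.6375 rows>= 1.9
```

```bash
python3 -m handwheel '[[0.3,-0.007,0,0.25,0,0,0],[0.3,-0.007,0,0.5,0,0,0],[0.3,-0.007,0,0.605,0,0,0],[0.3,-0.007,0,0.605,0,0,0],[0.6,-0.007,0,0.605,0,0,0],[0.8,-0.007,0,0.605,0,0,0],[1,-0.007,0,0.605,0,0,0],[1,-0.007,0,0.605,0,0,0],[1,-0.007,0,0.605,0,0,0]]'; python3 -m handwheel '[[1,0,0,-0.1,0,0,0],[1,0,0,-0.3,0,0,0],[1,0,0,-0.55,0,0,0],[1,0,0,-0.8,0,0,0],[1,0,0,-0.92,0,0,0],[1,0,0,-0.92,0,0,0],[1,0,0,-0.92,0,0,0]]'; python3 -c "
from h import *
go((610.2,208.9,175),-0.168)"
```

```text
clock: 45.52
position: [576.1, -196.7, -5.9]
tcp_rot: [0.949, -0.314, 0.002, 0.0]
contact_force: [0.8, 1.2, 6.4]
opening: 24.2
gripper_force: 60.3
clock: 46.4
position: [573.8, -195.8, 174.5]
tcp_rot: [0.949, -0.314, -0.001, -0.0]
contact_force: [0.4, 0.7, -1.4]
opening: 24.2
gripper_force: 59.3
t [-1.0600e+00 -1.7331e+00 -1.5000e-03] a [-0.      0.0011 -0.2997] yaw -0.6387 rows>= 6.5
```

```bash
python3 -m handwheel '[[1,-0.06,-0.1,0,0,0,0],[1,-0.17,-0.28,0,0,0,0],[1,-0.3,-0.49,0,0,0,0],[1,-0.43,-0.7,0,0,0,0],[1,-0.53,-0.87,0,0,0,0]]'|egrep 'open|gri'; python3 -m handwheel '[[1,-0.1,-0.17,0,0,0,-0.06],[1,-0.22,-0.36,0,0,0,-0.13],[1,-0.34,-0.56,0,0,0,-0.2],[1,-0.44,-0.72,0,0,0,-0.27],[1,-0.53,-0.863,0,0,0,-0.3],[1,-0.53,-0.863,0.1,0,0,-0.3],[1,-0.53,-0.863,0.25,0,0,-0.3],[1,-0.53,-0.863,0.25,0,0,-0.3]]'; python3 -c "
from h import *
st();go((610.2,208.9,66),-0.168)"
```

```text
opening: 24.4
gripper_force: 59.3
clock: 48.02
position: [608.0, 209.2, 121.7]
tcp_rot: [0.997, -0.083, -0.004, 0.001]
contact_force: [-0.8, -1.1, -1.8]
opening: 24.2
gripper_force: 59.3
48.02 [608.  209.2 121.7] yaw -0.1666 q [0.21 0.64 1.29 0.   1.22 1.95] F [-0.8 -1.1 -1.8] op 24.2 59.3
t [ 0.0131 -0.0012  0.2785] a [0.0018 0.0048 0.0009] yaw -0.1666 rows>= 0.9
```

```bash
python3 -m handwheel '[[1,0.013,0,0.12,0,0,0],[1,0.013,0,0.24,0,0,0],[1,0.013,0,0.275,0,0,0],[1,0.013,0,0.275,0,0,0]]'; python3 -m handwheel '[[0.55,0,0,0,0,0,0],[0.55,0,0,0,0,0,0],[0.55,0,0,0,0,0,0],[0.55,0,0,-0.2,0,0,0],[0.4,0,0,-0.45,0,0,0],[0.3,-0.15,0.2,-0.7,0,0,0],[0.3,-0.3,0.4,-0.9,0,0,0],[0.3,-0.3,0.4,-0.9,0,0,0],[0.3,-0.3,0.4,-0.9,0,0,0]]'; cat > inbox.py <<'E'
from h import *
st()
im,i,f=snap('wrist'); P=np.array([612.9,224.7,0]); Rz=R.from_euler('z',-.168)
s=im.astype(int); m=((s.max(2)<75)&(s[:,:,0]-s[:,:,2]<25)).astype('u1')
q=np.array([proj(i,f,P+Rz.apply([a,b,118])) for a,b in ((52,50),(52,-50),(-52,-50),(-52,50))]).astype(int)
k=np.zeros_like(m); cv2.fillConvexPoly(k,q,1); m&=k
for c in cv2.findContours(m,0,2)[0]:
    if cv2.contourArea(c)>80:
        r=cv2.minAreaRect(c)
        for z in(64,86): 
            w=np.array([Rz.inv().apply(ray(i,f,*p,z)-P) for p in cv2.boxPoints(r)]); print(z,cv2.contourArea(c),w.mean(0).round(),'box',w[:,:2].round().tolist())
E
python3 inbox.py
```

```text
clock: 48.52
position: [613.5, 208.4, 70.9]
tcp_rot: [0.996, -0.084, 0.0, -0.0]
contact_force: [-0.5, 0.0, -0.9]
opening: 24.0
gripper_force: 59.4
clock: 49.65
position: [541.4, 139.2, 251.8]
tcp_rot: [0.996, -0.084, 0.001, -0.0]
contact_force: [-0.7, -0.0, -0.5]
opening: 59.8
gripper_force: 0.0
49.65 [541.4 139.2 251.8] yaw -0.1681 q [0.11 0.38 1.37 0.   1.39 1.85] F [-0.7 -0.  -0.5] op 59.8 0.0
64 1978.0 [-3. 12. 64.] box [[31.0, 24.0], [33.0, -2.0], [-36.0, -2.0], [-39.0, 26.0]]
86 1978.0 [-1.  5. 86.] box [[31.0, 16.0], [33.0, -8.0], [-32.0, -8.0], [-35.0, 18.0]]
64 1927.0 [  2. -19.  64.] box [[35.0, -6.0], [37.0, -32.0], [-31.0, -32.0], [-33.0, -5.0]]
86 1927.0 [  4. -24.  86.] box [[35.0, -12.0], [36.0, -36.0], [-27.0, -36.0], [-29.0, -10.0]]
```

```bash
python3 -m handwheel '[[0.3,0.04,0.25,0,0,0,0],[0.3,0.08,0.5,0,0,0,0],[0.3,0.12,0.75,0,0,0,0],[0.3,0.16,1,0,0,0,0]]'>/dev/null; python3 -m handwheel '[[0.3,0.05,0.25,-0.1,0,0,-0.1],[0.3,0.1,0.5,-0.2,0,0,-0.2],[0.3,0.15,0.75,-0.2,0,0,-0.3],[0.3,0.15,1,-0.2,0,0,-0.4],[0.3,0.15,1,-0.2,0,0,-0.5],[0.3,0.15,1,-0.2,0,0,-0.534],[0.3,0.15,1,-0.2,0,0,-0.534]]'>/dev/null; python3 stubs.py; python3 -c "
from h import *
go((557.7,-324,110),0.673)"
```

```text
51.08 [ 536.  -265.3  288.5] yaw 0.6713 q [-0.59  0.44  1.17  0.    1.53  0.31] F [ 0.4 -0.  -0.7] op 60.0 0.0
[91. 19.] 630 [532.1  -9.9  22. ] 61.8 11.3 ang -0.169
[332. 180.] 1079 [ 558.  -323.5   22. ] 68.7 23.7 ang 0.661
[421. 251.] 2279 [ 558.3 -473.7   22. ] 150.0 37.7 ang 0.027
[256. 235.] 910 [ 443.3 -294.6   22. ] 67.3 22.4 ang 0.655
[208. 289.] 266 [ 342.5 -287.4   22. ] 36.6 19.9 ang 0.609
[358. 289.] 278 [ 470.4 -448.    22. ] 36.5 19.9 ang 0.745
t [-0.0971  0.3002  0.8938] a [-0.0014  0.0004 -0.0014] yaw 0.6708 rows>= 3.0
```

```bash
python3 -m handwheel '[[0.3,-0.05,0.15,0.2,0,0,0],[0.3,-0.097,0.3,0.45,0,0,0],[0.3,-0.097,0.3,0.7,0,0,0],[0.3,-0.097,0.3,0.89,0,0,0],[0.3,-0.097,0.3,0.89,0,0,0],[0.3,-0.097,0.3,0.89,0,0,0]]'>/dev/null; python3 -c "
from h import *
st();go((557.8,-323.8,-7),0.67)"
```

```text
51.88 [ 558.6 -324.9  114. ] yaw 0.6714 q [-0.65  0.65  1.3  -0.    1.19  0.25] F [-0.2 -0.3  0.4] op 60.2 0.0
t [-1.000e-04 -8.000e-03  6.049e-01] a [ 0.0014 -0.0004  0.0009] yaw 0.6714 rows>= 1.9
```

```bash
python3 -m handwheel '[[0.3,0,-0.007,0.25,0,0,0],[0.3,0,-0.007,0.5,0,0,0],[0.3,0,-0.007,0.605,0,0,0],[0.3,0,-0.007,0.605,0,0,0],[0.6,0,-0.007,0.605,0,0,0],[0.8,0,-0.007,0.605,0,0,0],[1,0,-0.007,0.605,0,0,0],[1,0,-0.007,0.605,0,0,0],[1,0,-0.007,0.605,0,0,0]]'; python3 -m handwheel '[[1,0,0,-0.1,0,0,0],[1,0,0,-0.3,0,0,0],[1,0,0,-0.55,0,0,0],[1,0,0,-0.8,0,0,0],[1,0,0,-0.92,0,0,0],[1,0,0,-0.92,0,0,0],[1,0,0,-0.92,0,0,0]]'; python3 -c "
from h import *
go((615.2,238.5,175),-0.168)"
```

```text
clock: 53.0
position: [558.0, -324.4, -5.9]
tcp_rot: [0.944, 0.329, 0.001, 0.002]
contact_force: [-0.1, 0.3, 6.8]
opening: 24.4
gripper_force: 61.0
clock: 53.88
position: [556.0, -323.0, 174.6]
tcp_rot: [0.944, 0.329, -0.001, -0.001]
contact_force: [-0.5, 0.5, -1.7]
opening: 24.2
gripper_force: 60.0
t [ 1.9781e+00 -2.0142e+00  5.0000e-04] a [-0.0009  0.0008  0.5343] yaw 0.6713 rows>= 9.0
```

```bash
python3 -m handwheel '[[1,0.08,-0.08,0,0,0,0],[1,0.24,-0.24,0,0,0,0],[1,0.44,-0.44,0,0,0,0],[1,0.64,-0.64,0,0,0,0],[1,0.84,-0.84,0,0,0,0],[1,0.99,-1,0,0,0,0]]'|egrep 'open|gri'; python3 -m handwheel '[[1,0.18,-0.18,0,0,0,0.09],[1,0.38,-0.38,0,0,0,0.19],[1,0.58,-0.58,0,0,0,0.29],[1,0.78,-0.78,0,0,0,0.39],[1,0.92,-0.93,0,0,0,0.48],[1,0.988,-1,0,0,0,0.534],[1,0.988,-1,0.1,0,0,0.534],[1,0.988,-1,0.25,0,0,0.534],[1,0.988,-1,0.25,0,0,0.534],[1,0.988,-1,0.25,0,0,0.534]]'; python3 -c "
from h import *
st();go((615.2,238.5,66),-0.168)"
```

```text
opening: 24.0
gripper_force: 60.0
clock: 55.88
position: [617.4, 236.4, 125.9]
tcp_rot: [0.997, -0.083, 0.0, -0.0]
contact_force: [0.4, -0.0, -1.8]
opening: 24.4
gripper_force: 60.0
55.88 [617.4 236.4 125.9] yaw -0.167 q [0.25 0.67 1.23 0.   1.24 1.99] F [ 0.4 -0.  -1.8] op 24.4 60.0
t [-0.0127 -0.0083  0.2997] a [-0.0001 -0.0001  0.0006] yaw -0.167 rows>= 1.0
```

```bash
python3 -m handwheel '[[1,-0.012,-0.008,0.12,0,0,0],[1,-0.012,-0.008,0.24,0,0,0],[1,-0.012,-0.008,0.285,0,0,0],[1,-0.012,-0.008,0.285,0,0,0]]'; python3 -m handwheel '[[0.55,0,0,0,0,0,0],[0.55,0,0,0,0,0,0],[0.55,0,0,0,0,0,0],[0.55,0,0,-0.2,0,0,0],[0.4,0,0,-0.45,0,0,0],[0.3,-0.15,0.2,-0.7,0,0,0],[0.3,-0.3,0.4,-0.9,0,0,0],[0.3,-0.3,0.4,-0.9,0,0,0],[0.3,-0.3,0.4,-0.9,0,0,0]]'; python3 inbox.py
```

```text
clock: 56.38
position: [615.7, 237.9, 69.0]
tcp_rot: [0.996, -0.084, 0.0, -0.0]
contact_force: [0.5, 0.5, 0.3]
opening: 24.4
gripper_force: 60.0
clock: 57.5
position: [543.2, 168.9, 248.9]
tcp_rot: [0.996, -0.084, 0.001, -0.0]
contact_force: [-1.0, 0.2, -0.6]
opening: 59.8
gripper_force: 0.0
57.5 [543.2 168.9 248.9] yaw -0.1681 q [0.17 0.4  1.34 0.   1.4  1.91] F [-1.   0.2 -0.6] op 59.8 0.0
64 1905.0 [  2. -19.  64.] box [[35.0, -6.0], [36.0, -30.0], [-31.0, -32.0], [-32.0, -6.0]]
86 1905.0 [  3. -22.  86.] box [[34.0, -10.0], [35.0, -33.0], [-27.0, -34.0], [-29.0, -10.0]]
64 2312.5 [-0. 16. 64.] box [[37.0, 29.0], [38.0, 2.0], [-37.0, 2.0], [-39.0, 31.0]]
86 2312.5 [ 1. 11. 86.] box [[36.0, 23.0], [37.0, -2.0], [-33.0, -3.0], [-35.0, 25.0]]
```

```bash
python3 -m handwheel '[[0.3,0,0.25,0,0,0,0],[0.3,0,0.5,0,0,0,0],[0.3,0,0.75,0,0,0,0],[0.3,0,1,0,0,0,0]]'>/dev/null; python3 -m handwheel '[[0.3,0,0.25,-0.1,0,0,-0.1],[0.3,0,0.5,-0.2,0,0,-0.2],[0.3,0,0.75,-0.2,0,0,-0.3],[0.3,0,1,-0.2,0,0,-0.4],[0.3,0,1,-0.2,0,0,-0.5],[0.3,0,1,-0.2,0,0,-0.534],[0.3,0,1,-0.2,0,0,-0.534]]'>/dev/null; python3 stubs.py; python3 -c "
from h import *
go((443,-295,110),0.673)"
```

```text
58.92 [ 476.9 -225.3  286.6] yaw 0.6712 q [-0.59  0.3   1.38  0.    1.46  0.31] F [ 0.8 -0.1 -0. ] op 59.9 0.0
[141.   8.] 238 [514.9  -6.5  22. ] 27.3 9.7 ang -0.164
[411.  14.] 224 [ 685.3 -230.2   22. ] 42.8 4.6 ang 1.563
[464. 245.] 3107 [ 537.  -470.8   22. ] 195.9 28.6 ang -0.069
[310. 220.] 949 [ 443. -295.   22.] 67.8 22.0 ang 0.703
[208. 289.] 269 [ 284.4 -247.1   22. ] 36.4 19.8 ang 0.609
[358. 289.] 277 [ 411.7 -407.    22. ] 36.4 19.8 ang 0.745
t [-0.3485  0.1704  0.8844] a [-0.0016  0.0005 -0.0014] yaw 0.6708 rows>= 3.1
```

```bash
python3 -m handwheel '[[0.3,-0.15,0.08,0.15,0,0,0],[0.3,-0.3,0.15,0.35,0,0,0],[0.3,-0.348,0.17,0.6,0,0,0],[0.3,-0.348,0.17,0.85,0,0,0],[0.3,-0.348,0.17,0.88,0,0,0],[0.3,-0.348,0.17,0.88,0,0,0],[0.3,-0.348,0.17,0.88,0,0,0]]'>/dev/null; python3 -c "
from h import *
st();go((443,-295,-7),0.68)"
```

```text
59.85 [ 444.3 -296.1  114.6] yaw 0.6718 q [-0.73  0.46  1.65 -0.    1.03  0.17] F [0.7 0.3 0.1] op 59.9 0.0
t [-0.0019 -0.0108  0.6077] a [ 0.0025 -0.0004 -0.0053] yaw 0.6718 rows>= 1.9
```

Target column −y: case (0,−18) → world (609.9, 207).

```bash
python3 -m handwheel '[[0.3,0,-0.009,0.25,0,0,0],[0.3,0,-0.009,0.5,0,0,0],[0.3,0,-0.009,0.607,0,0,0],[0.3,0,-0.009,0.607,0,0,0],[0.6,0,-0.009,0.607,0,0,0],[0.8,0,-0.009,0.607,0,0,0],[1,0,-0.009,0.607,0,0,0],[1,0,-0.009,0.607,0,0,0],[1,0,-0.009,0.607,0,0,0]]'; python3 -m handwheel '[[1,0,0,-0.1,0,0,0],[1,0,0,-0.3,0,0,0],[1,0,0,-0.55,0,0,0],[1,0,0,-0.8,0,0,0],[1,0,0,-0.92,0,0,0],[1,0,0,-0.92,0,0,0],[1,0,0,-0.92,0,0,0]]'; python3 -c "
from h import *
go((609.9,207,175),-0.168)"
```

```text
clock: 60.98
position: [442.9, -294.9, -6.9]
tcp_rot: [0.944, 0.329, 0.001, 0.002]
contact_force: [-0.2, 0.7, 6.4]
opening: 24.4
gripper_force: 59.9
clock: 61.85
position: [441.3, -293.5, 174.2]
tcp_rot: [0.944, 0.329, -0.0, -0.001]
contact_force: [-0.4, -0.1, -1.5]
opening: 24.6
gripper_force: 59.3
t [ 2.2167 -1.4351 -0.0026] a [-0.0008  0.0006  0.5343] yaw 0.6713 rows>= 8.5
```

```bash
python3 -m handwheel '[[1,0.08,-0.05,0,0,0,0],[1,0.25,-0.16,0,0,0,0],[1,0.47,-0.3,0,0,0,0],[1,0.69,-0.45,0,0,0,0],[1,0.85,-0.55,0,0,0,0],[1,0.98,-0.63,0,0,0,0]]'|egrep 'open|gri'; python3 -m handwheel '[[1,0.2,-0.13,0,0,0,0.09],[1,0.42,-0.27,0,0,0,0.19],[1,0.64,-0.42,0,0,0,0.29],[1,0.86,-0.56,0,0,0,0.39],[1,0.99,-0.65,0,0,0,0.48],[1,0.99,-0.65,0,0,0,0.534],[1,0.99,-0.65,0,0,0,0.534]]' |egrep 'open|gri'; python3 -c "
from h import *
st();go((609.9,207,130),-0.168)"
```

```text
opening: 24.5
gripper_force: 59.2
opening: 24.4
gripper_force: 59.3
63.48 [590.1 152.9 173.6] yaw -0.1652 q [0.13 0.53 1.34 0.   1.27 1.86] F [ 0.7  0.8 -1.8] op 24.4 59.3
t [ 0.054  -0.2835  0.2175] a [0.0005 0.0017 0.0018] yaw -0.1652 rows>= 1.2
```

```bash
python3 -m handwheel '[[1,0.03,-0.15,0,0,0,0.002],[1,0.054,-0.283,0,0,0,0.002],[1,0.054,-0.283,0,0,0,0.002],[1,0.054,-0.283,0.2,0,0,0.002],[1,0.054,-0.283,0.2,0,0,0.002],[1,0.054,-0.283,0.2,0,0,0.002]]' |egrep 'open|gri'; python3 -c "
from h import *
st();go((609.9,207,67),-0.168)"
```

```text
opening: 24.8
gripper_force: 59.4
64.22 [611.5 205.  136. ] yaw -0.1708 q [ 0.2   0.63  1.28 -0.    1.24  1.95] F [ 0.   0.1 -0.3] op 24.8 59.4
t [-0.0098 -0.0083  0.3452] a [-0.0001 -0.0004 -0.0018] yaw -0.1708 rows>= 1.1
```

```bash
python3 -m handwheel '[[1,-0.009,-0.008,0.15,0,0,0],[1,-0.009,-0.008,0.28,0,0,0],[1,-0.009,-0.008,0.33,0,0,0],[1,-0.009,-0.008,0.33,0,0,0]]'; python3 -m handwheel '[[0.55,0,0,0,0,0,0],[0.55,0,0,0,0,0,0],[0.55,0,0,0,0,0,0],[0.55,0,0,-0.2,0,0,0],[0.4,0,0,-0.45,0,0,0],[0.3,-0.15,0.2,-0.7,0,0,0],[0.3,-0.3,0.4,-0.9,0,0,0],[0.3,-0.3,0.4,-0.9,0,0,0],[0.3,-0.3,0.4,-0.9,0,0,0]]'; python3 inbox.py; python3 -c "
from h import *
im,i,f=snap('wrist','w20.png')
go((550,270,290),-0.168)"
```

```text
clock: 64.72
position: [610.5, 207.3, 71.1]
tcp_rot: [0.996, -0.085, 0.001, -0.0]
contact_force: [-0.5, 0.0, -1.1]
opening: 24.4
gripper_force: 59.4
clock: 65.85
position: [537.5, 138.7, 250.2]
tcp_rot: [0.996, -0.086, 0.001, -0.0]
contact_force: [0.6, -0.0, -0.2]
opening: 59.8
gripper_force: 0.0
65.85 [537.5 138.7 250.2] yaw -0.1713 q [0.11 0.37 1.38 0.   1.38 1.86] F [ 0.6 -0.  -0.2] op 59.8 0.0
64 4663.5 [ 0.  1. 64.] box [[37.0, 30.0], [40.0, -30.0], [-36.0, -29.0], [-40.0, 35.0]]
86 4663.5 [ 1. -5. 86.] box [[36.0, 22.0], [39.0, -34.0], [-33.0, -34.0], [-36.0, 26.0]]
t [-0.0482 -0.6551 -0.2098] a [ 0.0001  0.0007 -0.0015] yaw -0.1703 rows>= 2.2
```

All four stubs are in, as a flat 72×57 mm block topping at z≈86. Now I locate the cover knob and the pointer.

```bash
python3 -m handwheel '[[0.5,-0.02,-0.25,-0.1,0,0,0],[0.5,-0.048,-0.5,-0.21,0,0,0],[0.5,-0.048,-0.655,-0.21,0,0,0],[0.5,-0.048,-0.655,-0.21,0,0,0],[0.5,-0.048,-0.655,-0.21,0,0,0]]' >/dev/null; python3 - <<'E'
from h import *
st()
im,i,f=snap('wrist','w21.png'); s=im.astype(int); m=((s.max(2)<85)&(s[:,:,0]-s[:,:,2]<25)).astype('u1'); m[300:]=0
print('pred',proj(i,f,(602.7,362.7,164)))
n,l,t,c=cv2.connectedComponentsWithStats(m)
for k in range(1,n):
    if t[k,4]>60: print(t[k],c[k].round(),ray(i,f,*c[k],164).round(1))
u,v=proj(i,f,(602.7,362.7,164)).astype(int)
for y in range(v-36,v+37,3): print(y,''.join('.' if q[0]-q[2]>25 else '#' if q.max()<60 else '+' if q.max()<110 else 'o' for q in s[y,max(u-60,0):u+60:2]))
E
```

```text
66.58 [549.6 269.4 289.3] yaw -0.1701 q [ 0.33  0.47  1.12 -0.    1.55  2.07] F [ 0.8 -0.2  0.5] op 42.8 0.0
pred [152.7715472  153.99171466]
[ 478   29   52  140 1200] [510. 106.] [591.9  86.4 164. ]
[ 94  32  24  65 614] [105.  65.] [671.  378.8 164. ]
[ 397   34   57  146 2603] [415. 100.] [608.7 156.5 164. ]
[453  65  20  72 275] [464.  94.] [606.5 120.5 164. ]
[ 290   66   28   77 1967] [304. 104.] [619.8 239.6 164. ]
[ 321   69   29   73 1877] [335. 104.] [615.4 216.6 164. ]
[319  72   3  63  91] [320. 100.] [620.8 227.3 164. ]
[229  91   9  23 105] [234.  99.] [631.9 291.1 164. ]
[154 138  25  23 311] [169. 147.] [605.7 349.  164. ]
[428 140  29  20 298] [440. 148.] [568.8 139.3 164. ]
[312 191  21  21 135] [322. 203.] [540.2 236.8 164. ]
[214 271  21  29 396] [227. 287.] [476.8 331.2 164. ]
[332 271  41  29 838] [348. 288.] [457.3 224.3 164. ]
[194 282  20  18 234] [204. 291.] [475.8 352.3 164. ]
117 ............................................................
120 ............................................................
123 ................................................
[... 742 characters left out ...]
.................o+++++++++#oo......o.oooooooo....
162 ..............o.............oo++++++o.......................
165 ..........o.....................ooo.........................
168 .......o....................................................
171 ............................................................
174 ............................................................
177 ............................................................
180 ............................................................
183 .....................................................o......
186 .....................................o......................
189 ............................................................
```

The knob is at (154,153) as predicted, so the cover stayed fully aside. Now I close it, gripping deeper this time.

```bash
python3 -c "
from h import *
go((602.7,362.7,205),1.09)"
```

```text
t [ 0.182  -0.5076  0.4229] a [ 1.000e-04  1.500e-03 -8.027e-01] yaw -0.1709 rows>= 6.8
```

```bash
python3 -m handwheel '[[0.5,0.03,-0.08,0,0,0,-0.11],[0.5,0.06,-0.16,0,0,0,-0.22],[0.5,0.09,-0.25,0.1,0,0,-0.33],[0.5,0.12,-0.33,0.2,0,0,-0.44],[0.5,0.15,-0.42,0.3,0,0,-0.55],[0.5,0.18,-0.5,0.42,0,0,-0.66],[0.5,0.182,-0.507,0.423,0,0,-0.77],[0.5,0.182,-0.507,0.423,0,0,-0.803],[0.5,0.182,-0.507,0.423,0,0,-0.803],[0.5,0.182,-0.507,0.423,0,0,-0.803]]'>/dev/null; python3 -c "
from h import *
st();go((602.7,362.7,128),1.09)"
```

```text
67.88 [603.1 362.5 206.5] yaw 1.0887 q [ 0.43  0.7   0.95 -0.    1.49  0.91] F [0.2 0.2 0.4] op 42.6 0.0
t [-0.     -0.0021  0.3923] a [ 0.      0.0001 -0.0009] yaw 1.0887 rows>= 1.3
```

```bash
python3 -m handwheel '[[0.5,0,-0.002,0.15,0,0,0],[0.5,0,-0.002,0.3,0,0,0],[0.5,0,-0.002,0.39,0,0,0],[0.5,0,-0.002,0.39,0,0,0],[0.65,0,-0.002,0.39,0,0,0],[0.73,0,-0.002,0.39,0,0,0],[0.73,0,-0.002,0.39,0,0,0]]'; python3 -m handwheel '[[0.73,-0.0065,0.0725,0,0,0,0.1146],[0.73,-0.0259,0.1427,0,0,0,0.2292],[0.73,-0.0576,0.2082,0,0,0,0.3438],[0.73,-0.1005,0.2671,0,0,0,0.4584],[0.73,-0.1533,0.3172,0,0,0,0.573],[0.73,-0.2141,0.3572,0,0,0,0.6875],[0.73,-0.2811,0.3856,0,0,0,0.8021],[0.73,-0.3521,0.4015,0,0,0,0.9167],[0.73,-0.3521,0.4015,0,0,0,0.9167],[0.73,-0.3521,0.4015,0,0,0,0.9167]]'; python3 -m handwheel '[[0.73,-0.0065,0.0725,0,0,0,0.1146],[0.73,-0.0259,0.1427,0,0,0,0.2292],[0.73,-0.0576,0.2082,0,0,0,0.3438],[0.73,-0.0674,0.2236,0,0,0,0.3724],[0.73,-0.0674,0.2236,0,0,0,0.3724],[0.73,-0.0674,0.2236,0,0,0,0.3724]]'; python3 -c "
from h import *
st(); print(np.array([612.9,224.7,0])+R.from_euler('z',-.168).apply([-2,2,0]))"
```

```text
clock: 68.75
position: [602.8, 363.6, 129.4]
tcp_rot: [0.855, 0.519, 0.001, 0.0]
contact_force: [-0.2, -0.2, -0.4]
opening: 23.1
gripper_force: 0.0
clock: 70.0
position: [641.4, 264.3, 128.8]
tcp_rot: [0.985, -0.172, 0.0, -0.0]
contact_force: [-0.1, 0.2, -0.3]
opening: 23.2
gripper_force: 0.0
clock: 70.75
position: [613.4, 226.9, 128.5]
tcp_rot: [0.893, -0.449, 0.0, -0.0]
contact_force: [1.0, -0.8, 0.3]
opening: 22.9
gripper_force: 0.0
70.75 [613.4 226.9 128.5] yaw -0.9317 q [ 0.24  0.65  1.26 -0.    1.24  2.74] F [ 1.  -0.8  0.3] op 22.9 0.0
[611.26257936 227.00626401   0.        ]
```

```bash
python3 -m handwheel '[[0.73,0,0.01,0,0,0,0],[0.73,0,0.02,0,0,0,0],[0.73,0,0.02,0,0,0,0]]'; python3 -m handwheel '[[0.73,0,0.004,0,0,0,0],[0.73,0,0.004,0,0,0,0]]'
```

```text
clock: 71.12
position: [611.1, 224.8, 128.5]
tcp_rot: [0.893, -0.45, 0.001, -0.001]
contact_force: [4.9, 3.1, -3.2]
opening: 22.9
gripper_force: 3.0
clock: 71.38
position: [611.0, 224.8, 128.5]
tcp_rot: [0.893, -0.45, 0.001, -0.002]
contact_force: [7.2, 4.6, -4.1]
opening: 22.9
gripper_force: 4.5
```

The force rises with no motion, so the cover is at its home stop. I back off, rise and verify everything.

```bash
python3 -m handwheel '[[0.65,0,-0.012,0,0,0,0],[0.5,0,-0.012,0,0,0,0],[0.5,0,-0.012,-0.15,0,0,0],[0.5,0,-0.012,-0.4,0,0,0],[0.5,0,-0.012,-0.55,0,0,0],[0.5,0,-0.012,-0.55,0,0,0]]'>/dev/null; python3 -c "
from h import *
st();go((650,180,290),-0.168)"
```

```text
72.12 [612.2 225.2 241.5] yaw -0.934 q [ 0.24  0.57  1.09 -0.    1.48  2.74] F [ 0.3  0.8 -0.4] op 42.6 0.0
t [ 0.2946 -0.0186 -0.2416] a [-0.0024 -0.0026 -0.4877] yaw -0.934 rows>= 4.1
```

```bash
python3 -m handwheel '[[0.5,0.07,0,-0.06,0,0,-0.11],[0.5,0.15,0,-0.12,0,0,-0.22],[0.5,0.22,-0.01,-0.18,0,0,-0.33],[0.5,0.29,-0.018,-0.24,0,0,-0.44],[0.5,0.294,-0.018,-0.24,0,0,-0.488],[0.5,0.294,-0.018,-0.24,0,0,-0.488],[0.5,0.294,-0.018,-0.24,0,0,-0.488]]'>/dev/null; python3 - <<'E'
from h import *
st(); im,i,f=snap('wrist','w30.png'); s=im.astype(int); P=np.array([612.9,224.7,0]); Rz=R.from_euler('z',-.168)
def asc(c,z,a,b,st=2):
    u,v=proj(i,f,P+Rz.apply([*c,z])).astype(int); print(c,'pred',u,v,'x0',u-a)
    for y in range(max(v-b,0),v+b,st): print(y,''.join('.' if q[0]-q[2]>25 else '#' if q.max()<60 else '+' if q.max()<110 else 'o' for q in s[y,max(u-a,0):u+a:st]))
asc((-2,2),164,20,16); asc((-45,-130),98,20,16)
u,v=proj(i,f,P+Rz.apply([117,0,33])).astype(int); print('ptr',u,v)
for y in range(max(v-18,0),v+10,4): print(y,s[y,u-25:u+25,2].tolist())
print(u-25,i['xyz'])
E
python3 sc.py
```

```text
73.0 [648.7 180.  285.4] yaw -0.169 q [ 0.16  0.6   0.91 -0.    1.63  1.9 ] F [-0.3 -0.1  0. ] op 42.2 0.0
(-2, 2) pred 234 250 x0 214
234 ........o#########+o
236 ........+########+oo
238 .......o+########+oo
240 .......o#+++#####+oo
242 ......o+++++++##+ooo
244 ......o++++++++#+o..
246 ......o++++++++++o..
248 .....oo+++++++++o...
250 ......o+++++++++o...
252 ......o+++++++++o...
254 ......oo+++++++o....
256 .......oo++++oo.....
258 ........oooooo......
260 ....................
262 ....................
264 ....................
(-45, -130) pred 368 261 x0 348
245 ++oo++######++++++++
247 ++ooo++######+oooo++
249 ++ooo++######+ooooo+
251 +ooooo++######ooooo+
253 +ooooo++##+++++oooo.
255 ++oooo++++++++++ooo.
257 ++ooooo+++++++++ooo.
259 ++ooooo+++++++++ooo.
261 +ooooooo++++++++ooo.
263 +ooooooo+++++++ooo..
265 oooooooooo++++oooo..
267 ....................
269 ....................
271 +...................
273 +...................
275 ++..................
ptr 246 100
82 [41, 40, 42, 41, 41, 42, 42, 40, 43, 42, 41, 42, 43, 46, 47, 44, 45, 45, 45, 45, 45, 44, 49, 54, 57, 57, 54, 45, 44, 4
[... 717 characters left out ...]
, 40, 41, 41, 41, 43, 39, 49, 63, 80, 84, 83, 84, 86, 86, 87, 86, 86, 87, 88, 90, 87, 79, 64, 56, 61, 74, 82, 87, 87, 87, 87, 88, 82, 66, 47, 35, 28, 29, 27, 26, 27, 26, 26, 27, 26]
102 [44, 43, 43, 43, 43, 41, 42, 43, 43, 44, 42, 47, 62, 78, 85, 85, 85, 84, 85, 86, 86, 89, 105, 146, 183, 193, 192, 187, 168, 120, 73, 58, 59, 58, 64, 78, 85, 82, 69, 49, 35, 27, 28, 28, 26, 26, 26, 27, 27, 29]
106 [41, 44, 41, 42, 42, 41, 42, 43, 44, 44, 44, 46, 57, 71, 78, 79, 83, 85, 85, 86, 86, 86, 98, 141, 182, 192, 193, 189, 171, 124, 72, 51, 52, 51, 56, 67, 82, 83, 70, 49, 36, 30, 29, 28, 28, 26, 26, 27, 27, 26]
221 [729.14339114 164.56315152 442.71368963]
scene tcp px [355. 208.]
side tcp px [154. 190.]
```

Cover and lever are home. The pointer may now sit about 1 mm to −y, so I re-measure from the same viewpoint as before.

```bash
python3 -m handwheel '[[0.5,0.065,-0.086,0.15,0,0,0],[0.5,0.065,-0.086,0.27,0,0,0],[0.5,0.065,-0.086,0.27,0,0,0],[0.5,0.065,-0.086,0.27,0,0,0],[0.5,0.065,-0.086,0.27,0,0,0]]'>/dev/null; cat > pt.py <<'E'
from h import *
def edge(r,a,b,lv):  # subpixel crossing of lv between idx a..b
    for k in range(a,b):
        if (r[k]-lv)*(r[k+1]-lv)<=0 and r[k]!=r[k+1]: return k+(lv-r[k])/(r[k+1]-r[k])
def run(im,i,f):
    Rz=R.from_euler('z',-0.168).as_matrix(); s=im[:,:,2].astype(float)
    u,v=proj(i,f,(735,207,32)).astype(int)
    Y=lambda x,y,z:(Rz.T@ray(i,f,x,y,z))[1]
    for y in range(v-8,v+22,3):
        r=s[y]; L=edge(r,u-22,u-5,62); Rr=edge(r[::-1],559-(u+30),559-(u+5),55); Rr=559-Rr if Rr else None
        pl=edge(r,u-8,u+12,138); pr=edge(r[::-1],559-(u+16),559-(u-6),118); pr=559-pr if pr else None
        sh=edge(r,u,u+12,68)
        o=[y]
        if L and Rr: o+=['block',round((Y(L,y,26)+Y(Rr,y,26))/2,2),round(Y(L,y,26)-Y(Rr,y,26),1)]
        if pl and pr: o+=['ptr',round((Y(pl,y,33)+Y(pr,y,33))/2,2),round(Y(pl,y,33)-Y(pr,y,33),1)]
        elif sh: o+=['ridge',round(Y(sh,y,32)+2,2)]
        print(*o)
E
python3 - <<'E'
from pt import *
st(); im,i,f=snap('wrist','w31.png'); run(im,i,f)
i2=dict(i); i2['xyz']=np.array([744.53886914,179.21664276,389.07473581])
print('w6'); run(cv2.imread('pics/w6.png')[:,:,::-1],i2,f)
E
```

```text
73.78 [665.3 194.7 234.2] yaw -0.1678 q [ 0.17  0.66  0.95 -0.    1.53  1.91] F [-0.2 -0.2  0.2] op 42.7 0.0
102 block 324.96 29.2 ridge 324.77
105 block 324.93 29.2 ridge 324.86
108 block 324.82 29.0 ridge 324.86
111 block 324.84 29.0 ridge 324.87
114 block 324.94 29.0 ridge 324.95
117 block 324.95 29.2
120 block 324.99 29.1 ptr 323.64 6.5
123 block 325.09 29.3 ptr 323.56 6.3
126 block 325.09 29.2 ptr 323.49 6.5
129 block 325.06 29.1 ptr 323.54 6.5
w6
102 block 325.13 29.1 ridge 325.17
105 block 325.06 29.0 ridge 325.27
108 block 325.1 29.0 ridge 325.35
111 block 325.16 29.1 ridge 325.3
114 block 325.25 29.1 ridge 324.85
117 block 325.31 29.2 ptr 324.9 6.1
120 block 325.23 29.2 ptr 324.99 6.3
123 block 325.15 28.9 ptr 325.05 6.4
126 block 325.18 29.0 ptr 324.92 6.4
129 block 325.12 28.7 ptr 324.94 6.4
```

The pointer is now about 1.4 mm off the ridge's centre and still overlaps it. It shifted 1.2 mm after clamping. Unclamping again now would break the requested order, so I leave it and hand in.

```bash
python3 -c "
from h import *
print(ticket.hand_in())"
```

```text
the job is handed in; nothing more can be done
None
```

The job is handed in with the case clamped at the mark, all four stubs in it and the cover home, but the pointer ended about 1.4 mm off the ridge centre (a shift after clamping that I left), and the gripper once pressed something at the port, apparently the top plate, with a wrist reading of about 65 N, which may break the 40 N limit.

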